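Book the carving tools back into their case

ROBOT

A 6-joint arm with a two-finger parallel gripper is mounted at the origin on the work surface. World frame = base frame: x ahead of the robot, y to its left, z up, the work surface at z = 0. Lengths are in m, angles in degrees, forces in N, time in s.
With the tool pointing down it reaches from about 0.35 to 0.875 m from the base axis. Payload 4.2 kg.
Tool frame: the origin (TCP) lies midway between the tips of the shut fingers; the grasp point (between the pads) lies 19 mm behind it; z points along the fingers, y is the line along which they close (so a half turn about z gives the same grasp; the last joint's range is limited). The gripper opens to 87 mm and grips with 3 to 60 N. Pads are 19 mm wide; open, the fingers measure 117 mm over their backs; the gripper's body (75 mm by 190 mm) begins 51 mm behind the grasp point.
Start: joints at [89.817, 22.042, 0.453, 0, -68.411, -14.817], TCP at [0.162, 0.604, 0.223] pointing down, gripper open.
Joint ranges: [-179.83, 179.83], [-69.29, 118.12], [-61.27, 80.66], [-181.25, 117.63], [-171.15, -9.14], [-177.46, 177.46]. Speed limits (degrees/s): [159.86, 159.86, 180, 180, 180, 180].

INTERFACE

Orientations are given as a 3x3 rotation matrix whose columns are the frame's x, y, z axes.
In Python, from station import r, cams gives the robot as it stands.
- The arm moves only by the tool play_rows, never from a script. Its argument "commands" is text: rows parted by semicolons, each of 6 numbers parted by spaces: the shift along the world's x, y, z normalised to -1 to 1, where 1 is 30 mm, then the turn, a rotation vector about the world's x, y, z normalised to -1 to 1, where 1 is 0.15 rad. A call has 1 to 20 rows; each row shifts and turns the commanded pose from where the row before left it; what a row does not reach is not made up. A row lasts 1/10 s, in which the tool goes at most 50 mm and 8.59 degrees, less where a joint would pass 70% of its speed; a pose out of reach is approached as far as the arm can. A call with a number of a shift or a turn outside -1 to 1 is refused whole. A call with a gripper value outside its range is refused whole. "grip" is the finger opening in mm, from 0 to 87, set as the call begins (left out, the last holds). The fingers move at their own pace and stop on an object; the grip force is fixed at half the most. Time passes only in rows, so rows that do not move let the fingers close. It gives the time, the measured TCP pose, the force, the opening and the grip force at its end, in the units of the state.
- r.sense(): the state, without advancing time (a new reading comes with each control period).
- cams.capture(name): name is "scene" or "top" or "wrist"; returns (picture, depth): 480x640x3 uint8, blue, green, red; 480x640 float32, m along the optical axis (not along the pixel's ray), 0 where there is no reading.
- cams.camera_info(name): a dict with "mtx" (3x3 intrinsics, pixels), "R" (3x3) and "t" (3): a world point X has camera coordinates R X + t. Camera axes: x right, y down, z forward; pixel columns grow to the right and rows downward; lengths in m; the calibration is good to about 2 mm. A picture is of the moment at which its call begins: read the wrist's pose just before it. camera_info takes no time and is no camera call; for the wrist camera it gives the pose at the moment of the call.
- r.finish_job(): hands the job in; it is judged then, once.
The state is a dict: "time_s": time; "joints": joint angles; "joint_velocities": joint speeds; "effort": joint torques, N m; "tcp_pos": TCP position; "ee_rot": TCP orientation; "wrist_force": force on the tool from outside, world axes, zero at the start; "moment": the same for the moment, N m; "gripper_width": opening from 0.0 (shut) to 1.0 (fully open); "gripper_force": force on a finger pad.
Only numpy, scipy, OpenCV 4.12 (cv2) and the standard library are available. Lean on these libraries where they do the work, as an engineer would, in place of code of your own. Each camera call takes 0.05 s, during which the arm holds its last target. There are 200 camera calls.

TASK

Book in the carving tools on the bench (two or three of plane, strop block, stone holder and sanding block): with the scanner held 6 to 12 cm off, aim it squarely at each tool's sloping barcode label, scan line across the bars, and hold it still for a good second on each, working from the longest tool to the shortest. Stand the scanner back in its dock, lay every tool flat and right way up inside the case, shut the lid fully, and only then turn the turnbutton square over the lid to secure it. Do not let the scanner fall over, and leave the glue, pencil mug and mallet where they are.

Things in the scene. Friction and masses are not known exactly. Their poses are not given: they have to be found in the camera images.
- plane: Longest tool: pale wooden hand plane; steel iron, dark wedge and knob rise to 52 mm on its +x half. Block 165 (x) x 36 (y) x 40 mm high; may be absent. Origin: centre of the underside, z up. The last 45 mm at the -x end slope down 16 mm and carry the label. Upright sides: grip across the width (y) from above, 5 to 15 mm to +x of the middle.
- plane_label (a point): Centre of the plane's barcode label (white, 38 x 31 mm, black bars) on its sloping end. z: square out of the label (leans 0.35 rad from vertical towards the tool's -x end); y: across the bars (level, the tool's y); x: along the bars.
- strop: Second longest: honing strop block, mid-brown wood with a leather-faced top. Block 140 (x) x 36 (y) x 34 mm high; may be absent. Origin: centre of the underside, z up. The last 45 mm at the -x end slope down 16 mm and carry the label. Upright sides: grip across the width (y) from above, 5 to 15 mm to +x of the middle.
- strop_label (a point): Centre of the strop's barcode label (white, 38 x 31 mm, black bars) on its sloping end. z: square out of the label (leans 0.35 rad from vertical towards the tool's -x end); y: across the bars (level, the tool's y); x: along the bars.
- stone: Third longest: sharpening stone (grey, 5 mm proud of the top) set in a dark wood holder. Block 112 (x) x 36 (y) x 28 mm high; may be absent. Origin: centre of the underside, z up. The last 45 mm at the -x end slope down 16 mm and carry the label. Upright sides: grip across the width (y) from above, 5 to 15 mm to +x of the middle.
- stone_label (a point): Centre of the stone's barcode label (white, 38 x 31 mm, black bars) on its sloping end. z: square out of the label (leans 0.35 rad from vertical towards the tool's -x end); y: across the bars (level, the tool's y); x: along the bars.
- sander: Shortest: cork sanding block. Block 86 (x) x 36 (y) x 32 mm high; may be absent. Origin: centre of the underside, z up. The last 45 mm at the -x end slope down 16 mm and carry the label. Upright sides: grip across the width (y) from above, 5 to 15 mm to +x of the middle.
- sander_label (a point): Centre of the sander's barcode label (white, 38 x 31 mm, black bars) on its sloping end. z: square out of the label (leans 0.35 rad from vertical towards the tool's -x end); y: across the bars (level, the tool's y); x: along the bars.
- scanner: Hand-held barcode scanner, 0.2 kg, upright in its dock, 146 mm tall: black stick 26 (x) x 30 (y) mm, 38 to 146 mm up, on a grey head 42 (x) x 62 (y) x 38 mm (2 mm more each side over its rubber band). Origin: centre of the window in the underside. It looks along its -z. Its scan line runs along its y (the head's long side) and must cross the bars (either way round). Grip the stick near its top.
- dock: Scanner's dock, fixed to the bench: black tray 66 (x) x 86 (y) x 14 mm high, walls and floor 6 mm, so the pocket is 54 x 74 mm. Origin: centre of the underside, x and y as the docked scanner's (the scanner then stands 6 mm above this origin).
- case: Open plywood tool case, fixed to the bench, outside 221 (x) x 236 (y) x 70 mm high, walls and floor 8 mm (inside 205 x 220 x 62 mm). Origin: centre of the underside; x points away from the robot to the hinge side.
- lid (a joint): Case lid angle, rad: 0 shut, grows as it opens (starts about 1.42 to 1.6, standing up). The hinge friction (0.4 N m) holds it wherever it is left; it needs about 2 to 4 N at its edge. Plywood panel 221 x 236 x 8 mm, 0.25 kg, without a handle: it is pushed from behind and above.
- lid_hinge (a point): Middle of the lid's hinge line, on the far (+x) top edge of the case, 70.5 mm above its underside; the hinge line runs along the case's y. The lid's underside passes through it; the lid reaches from here to its edge, 221 mm.
- lid_edge (a point): Middle of the lid's free edge, on its outer (upper when shut) face.
- turnbutton (a joint): Turnbutton angle, rad: 0 lying along the case's front edge (case y), clear of the lid; grows clockwise seen from above; 1.57 pointing square over the lid (stop at 1.65). Starts 0 to 0.3. Friction 0.04 N m: it stays where it is left and needs about 1 to 2 N at its end.
- turnbutton_pivot (a point): Top of the turnbutton on its upright pivot, 97 mm above the case's underside, 12 mm in front of the middle of its front face. Dark steel bar 80 x 12 x 16 mm high centred on the pivot, its underside 81 mm above the case's underside, over a wooden post (22 x 36 mm, top 79 mm) and the shut lid (top 78.5 mm).
- turnbutton_end (a point): Middle of the end face of the turnbutton, 40 mm from the pivot axis: the end on the case's +y side, which moves to +x over the lid as the button turns.
- glue: Bystander: white glue bottle, 52 mm across, 150 mm tall. Origin: centre of its underside.
- pencils: Bystander: blue pencil mug, 72 mm across, 95 mm tall. Origin: centre of its underside.
- mallet: Bystander: round carver's mallet lying on a small cradle foot, 260 mm long, head 92 mm thick. Origin: on the bench under the head's end where the handle begins; x runs from the handle into the head.

How it is judged:
By the outcome, as a careful person would: the job done as asked, in the order asked, and still so for the second after the job is handed in, with the robot touching nothing.
Of plane, strop, stone, sander only 2 to 3 are there at a start; the rules pass over those that are not, and their reading is None.
At some moment in a run one of plane, strop, stone, sander may be knocked a few centimetres aside while the robot is not near it.
It also fails if it takes over 210 s, if anything falls off the work surface, if the arm or the gripper's body presses on something with over 40 N, if the wrist force passes 120 N, or if a joint passes its speed limit or range.

## Working session

There is one attempt and no reset: what is moved stays moved. The work goes in short steps, Python scripts to look and compute and a tool call to move; the robot and the scene stay as the last step left them, time stands still between calls to the robot, and variables do not carry over. Pictures are saved under pics/ and viewed, at most 17 in all, crops included, and the job is handed in when it is done.

Besides the shell and the picture viewer there is one more tool, called after "Emit:" as name(argument=value, ...) on one line, values as JSON. play_rows: Moves the arm, as the interface text tells. Scaled input: -1 to 1 covers 30 mm each way for a shift and 0.15 rad each way for a turn. Its arguments: {"type":"object","properties":{"commands":{"type":"string"},"grip":{"type":"number"}},"required":["commands"]}

```bash
ls; mkdir -p pics
python3 - <<'E'
from station import r,cams
import cv2,numpy as np
s=r.sense();print(s['time_s'],s['tcp_pos'],s['ee_rot'])
for n in("scene","top"):
    p,d=cams.capture(n);cv2.imwrite(f'pics/{n}0.png',p);np.save(f'{n}0.npy',d)
    i=cams.camera_info(n);print(n,np.round(i['mtx'],1).tolist(),np.round(-i['R'].T@i['t'],3),np.round(i['R'],3).tolist())
E
```

```text
pics
0.0 [0.16157489 0.60313729 0.22146185] [[ 9.65885228e-01 -2.58970067e-01 -4.81319196e-04]
 [-2.58970502e-01 -9.65882944e-01 -2.10173304e-03]
 [ 7.93879442e-05  2.15468037e-03 -9.99997676e-01]]
scene [[459.4, 0.0, 316.1], [0.0, 459.4, 235.9], [0.0, 0.0, 1.0]] [1.263 0.245 0.823] [[-0.446, 0.895, -0.016], [0.611, 0.291, -0.736], [-0.654, -0.338, -0.677]]
top [[616.5, 0.0, 304.1], [0.0, 616.5, 230.2], [0.0, 0.0, 1.0]] [ 0.438 -0.137  1.699] [[0.0, -1.0, -0.018], [-0.997, 0.001, -0.074], [0.074, 0.018, -0.997]]
```

View pics/top0.png

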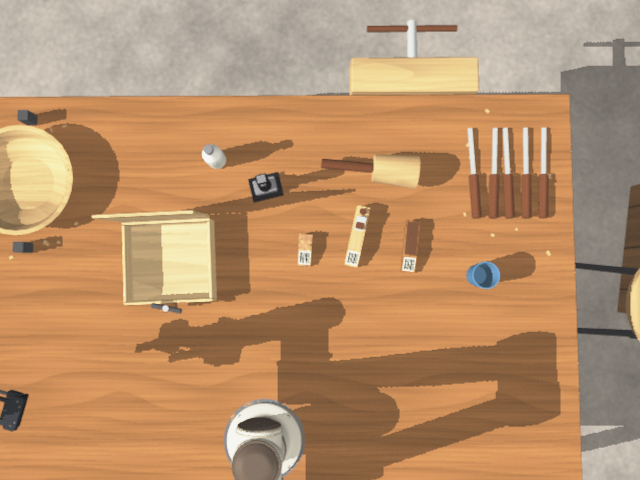

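View pics/scene0.png

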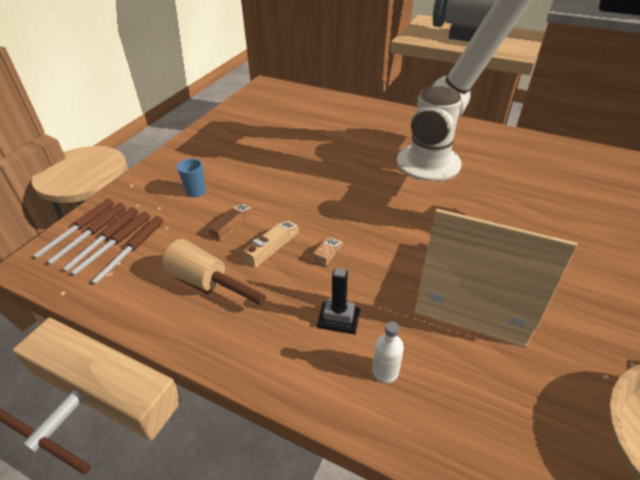

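The top view shows the sander at (305,248), the plane at (357,237), a dark brown tool at (411,247), the scanner and dock at (265,186), the case at (168,260), and the turnbutton at (166,308). The glue, mallet and mug are clear of these. The scene view agrees.

```bash
cat > h.py <<'E'
from station import r,cams
import cv2,numpy as np
from scipy.spatial.transform import Rotation as Ro
def ray(i,uv,z):
    uv=np.atleast_2d(np.array(uv,float));K=i['mtx'];R=i['R'];c=-R.T@i['t']
    d=np.c_[(uv[:,0]-K[0,2])/K[0,0],(uv[:,1]-K[1,2])/K[1,1],np.ones(len(uv))]@R
    return c+d*((z-c[2])/d[:,2])[:,None]
def proj(i,X):
    X=np.atleast_2d(X)@i['R'].T+i['t'];return (X/X[:,2:])@i['mtx'].T[:,:2]
def pts(i,d):
    v,u=np.mgrid[0:d.shape[0],0:d.shape[1]];K=i['mtx']
    c=np.stack([(u-K[0,2])/K[0,0]*d,(v-K[1,2])/K[1,1]*d,d],-1)
    return (c-i['t'])@i['R']
def snap(n,f):
    i=cams.camera_info(n);p,d=cams.capture(n);cv2.imwrite(f'pics/{f}.png',p);return i,p,d
def mv(p,R,steps=None):
    """print the total shift/turn from the present pose to p,R in row units"""
    s=r.sense();dp=(np.array(p)-s['tcp_pos'])/.03
    w=Ro.from_matrix(np.array(R)@np.array(s['ee_rot']).T).as_rotvec()/.15
    n=steps or int(np.ceil(max(abs(dp).max()/1,np.linalg.norm(dp)/1.6,np.linalg.norm(w)/.95,1)))
    print('t',round(s['time_s'],2),'total',np.round(dp,2),np.round(w,2),'rows',n,':',' '.join(f'{x:.3f}' for x in np.r_[dp,w]/n))
E
cat > a.py <<'E'
from h import *
i=cams.camera_info('top');p=cv2.imread('pics/top0.png');d=np.load('top0.npy');P=pts(i,d)
def show(name,box):
    x0,y0,x1,y1=box;Q=P[y0:y1,x0:x1].reshape(-1,3);Q=Q[(Q[:,2]>.012)&(Q[:,2]<.3)]
    r_=cv2.minAreaRect((Q[:,:2]*1000).astype(np.float32));print(name,len(Q),np.round(r_[0],1),np.round(r_[1],1),round(r_[2],1),'zmax',np.round(np.percentile(Q[:,2],[50,95,99]),3))
show('sander',(290,225,320,275));show('plane',(338,198,375,272));show('brown',(395,212,425,278))
show('scan',(240,165,295,210));show('glue',(195,135,235,175));show('case',(85,200,230,320));show('mallet',(315,140,430,195));show('mug',(460,250,510,295))
for n,q,z in[('case corners',[(122,222),(216,213),(214,301),(125,305)],.07),('tb',[(152,304),(181,311),(166,308)],.097),('lid top',[(94,217),(192,212)],.29),('tools label end/top end',[(305,264),(305,233)],.016),('plane',[(353,264),(362,207)],.03),('br',[(409,270),(411,223)],.02)]:print(n,np.round(ray(i,q,z)[:,:2],3).tolist())
def crop(x0,y0,x1,y1,k):return cv2.resize(p[y0:y1,x0:x1],None,fx=k,fy=k,interpolation=cv2.INTER_CUBIC)
cv2.imwrite('pics/crop0.png',np.vstack([crop(240,160,430,280,4),crop(85,200,275,320,4)[:,:]])[:,:].copy() if 0 else cv2.resize(np.vstack([crop(240,160,430,275,3),crop(85,200,275,315,3)]),None,fx=.85,fy=.85))
E
python3 a.py
```

```text
sander 415 [ 509.3 -113.6] [44.2 86.4] 86.3 zmax [0.028 0.037 0.04 ]
plane 842 [ 543.2 -265. ] [ 64.8 165.6] 77.6 zmax [0.039 0.051 0.055]
brown 736 [ 517.2 -402. ] [ 51.  139.8] 84.0 zmax [0.032 0.04  0.043]
scan 582 [666.1  -3. ] [ 99.8 109.3] 13.9 zmax [0.043 0.154 0.157]
glue 425 [770.6 157.6] [100.6  51.5] 63.7 zmax [0.099 0.151 0.154]
case 3752 [457.5 296.3] [260.8 333.5] 4.3 zmax [0.066 0.29  0.294]
mallet 1933 [ 724.7 -283.4] [259.   96.8] 83.6 zmax [0.078 0.094 0.098]
mug 505 [ 441.2 -578.2] [70.6 67.2] 89.8 zmax [0.068 0.098 0.101]
case corners [[0.582, 0.378], [0.606, 0.127], [0.373, 0.129], [0.362, 0.365]]
tb [[0.366, 0.286], [0.348, 0.21], [0.356, 0.25]]
lid top [[0.574, 0.374], [0.586, 0.147]]
tools label end/top end [[0.471, -0.109], [0.556, -0.109]]
plane [[0.471, -0.239], [0.626, -0.265]]
br [[0.455, -0.391], [0.583, -0.398]]
```

View pics/crop0.png

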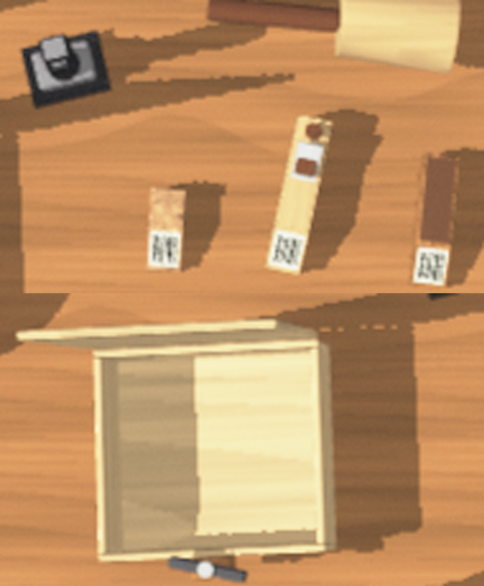

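The crop confirms plane, strop and sander, all with labels toward the robot. The scanner/dock yaw is about 14°, and the turnbutton is roughly along the case front. I'll move over the tools for a close wrist look.

Emit:
play_rows(commands="0 0 1 0 0 0;0 0 1 0 0 0;0 0 1 0 0 0;0 0 1 0 0 0;0 0 1 0 0 0;.4 -.95 0 0 0 -.25;.4 -.95 0 0 0 -.25;.4 -.95 0 0 0 -.25;.4 -.95 0 0 0 -.25;.4 -.95 0 0 0 -.25;.4 -.95 0 0 0 -.25;.4 -.95 0 0 0 -.25;.4 -.95 0 0 0 -.25;.4 -.95 0 0 0 -.25;.4 -.95 0 0 0 -.25;.4 -.95 0 0 0 -.25;.4 -.95 0 0 0 -.25;.4 -.95 0 0 0 -.25;.4 -.95 0 0 0 -.25;.4 -.95 0 0 0 -.25", grip=87)

```text
time_s: 2.1
tcp_pos: [0.3417, 0.1748, 0.3723]
ee_rot: [[0.678, -0.735, -0.0], [-0.735, -0.678, -0.0], [-0.0, 0.0, -1.0]]
wrist_force: [0.7, -0.0, -0.3]
gripper_width: 0.999
gripper_force: 0.0
```

Emit:
play_rows(commands=".4 -.95 0 0 0 -.25;.4 -.95 0 0 0 -.25;.4 -.95 0 0 0 -.25;.4 -.95 0 0 0 -.25;.4 -.95 0 0 0 -.25;.4 -.95 0 0 0 -.25;.4 -.95 0 0 0 -.25;.4 -.95 0 0 0 -.25;.4 -.95 0 0 0 -.25;.4 -.95 0 0 0 -.25;.4 -.95 0 0 0 -.25;.4 -.95 0 0 0 -.25;.4 -.95 0 0 0 -.25;0 0 0 0 0 0;0 0 0 0 0 0")

```text
time_s: 3.6
tcp_pos: [0.4975, -0.1946, 0.3716]
ee_rot: [[0.255, -0.967, -0.002], [-0.967, -0.255, 0.001], [-0.001, 0.002, -1.0]]
wrist_force: [-0.1, -0.5, -0.1]
gripper_width: 1.0
gripper_force: 0.0
```

Run:
```python
from h import *
s=r.sense();print(s['time_s'],s['tcp_pos'],np.round(s['ee_rot'],3).tolist(),np.round(s['joints'],1))
i,p,d=snap('wrist','w1');np.save('w1.npy',d)
print(i['mtx'].tolist(),np.round(i['R'],3).tolist(),-i['R'].T@i['t'])
np.savez('w1i.npz',**{k:i[k] for k in('mtx','R','t')})
```

```text
3.6 [ 0.49750142 -0.19457009  0.37157806] [[0.255, -0.967, -0.002], [-0.967, -0.255, 0.001], [-0.001, 0.002, -1.0]] [ -4.    9.2   3.8  -0.  -84.7  18.8]
[[344.44175404016175, 0.0, 316.62733411131796], [0.0, 344.44175404016175, 241.13239684868702], [0.0, 0.0, 1.0]] [[-0.967, -0.255, 0.001], [-0.244, 0.926, 0.286], [-0.074, 0.277, -0.958]] [ 0.51732221 -0.27252947  0.53388834]
```

View pics/w1.png

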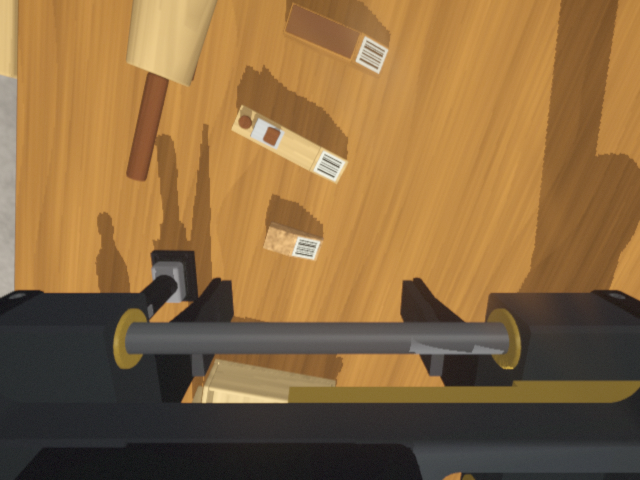

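The wrist view shows the strop (335,35), plane (290,145) and sander (293,242), with labels at (372,55), (330,165) and (307,248). The scanner and dock are at (173,275).

```bash
cat > tools.py <<'E'
from h import *
DIM={'plane':(.165,.040),'strop':(.140,.034),'sander':(.086,.032)}
def find(i,p,d,seeds):
    """seeds: name->approx label xy (world). Returns label xy, yaw, for each"""
    hsv=cv2.cvtColor(p,cv2.COLOR_BGR2HSV);m=((hsv[...,1]<70)&(hsv[...,2]>130)).astype(np.uint8)
    m=cv2.morphologyEx(m,cv2.MORPH_CLOSE,np.ones((5,5)));P=pts(i,d);out={}
    n,lab,st,c=cv2.connectedComponentsWithStats(m)
    for k,(sx,sy) in seeds.items():
        L,h=DIM[k];uv=proj(i,[sx,sy,h-.008])[0]
        ok=[j for j in range(1,n) if 150<st[j,4]<9000]
        j=min(ok,key=lambda j:np.hypot(*(c[j]-uv)))
        cnt=cv2.findContours((lab==j).astype(np.uint8),0,1)[0][0].reshape(-1,2)
        # label rays onto the sloping plane ~ level at its centre: use hull minrect
        W=ray(i,cnt,h-.008)[:,:2];rr=cv2.minAreaRect((W*1000).astype(np.float32));lc=np.array(rr[0])/1000
        Q=P.reshape(-1,3);Q=Q[(Q[:,2]>.010)&(Q[:,2]<.07)&(np.hypot(*(Q[:,:2]-lc).T)<L)]
        # body: points within 32 mm of the line label->+x, iterate
        a=0.
        for _ in range(6):
            u=np.array([np.cos(a),np.sin(a)]);v=np.array([-u[1],u[0]]);e=Q[:,:2]-lc
            B=Q[(abs(e@v)<.03)&(e@u>-.035)&(e@u<L)]
            b=cv2.minAreaRect((B[:,:2]*1000).astype(np.float32));q=cv2.boxPoints(b)
            l=max([q[1]-q[0],q[2]-q[1]],key=np.linalg.norm);a=np.arctan(l[1]/l[0])
        u=np.array([np.cos(a),np.sin(a)])
        off=(np.array(b[0])/1000-lc)@u;ov=(np.array(b[0])/1000-lc)@[-u[1],u[0]]
        g=np.degrees(rr[2])/57.3
        out[k]=(lc,a,np.array(b[0])/1000)
        print(k,'label',np.round(lc,4),'lsz',np.round(rr[1],1),'lang',round(rr[2],1),'yaw',round(np.degrees(a),1),'body c',np.round(b[0],1),np.round(b[1],1),'off',np.round([off,ov],4),'exp',L/2-.0225)
    return out
E
python3 - <<'E'
from tools import *
i=dict(np.load('w1i.npz'));p=cv2.imread('pics/w1.png');d=np.load('w1.npy')
find(i,p,d,{'plane':(.48,-.245),'strop':(.475,-.395),'sander':(.485,-.112)})
P=pts(i,d)
Q=P[225:300,125:205].reshape(-1,3);Q=Q[(abs(Q[:,0]-.666)<.08)&(abs(Q[:,1])<.08)]
for a,b in((.008,.02),(.03,.05),(.06,.17)):
    S=Q[(Q[:,2]>a)&(Q[:,2]<b)];print(len(S),cv2.minAreaRect((S[:,:2]*1000).astype(np.float32)) if len(S)>5 else '',np.round(S.mean(0),4))
i=cams.camera_info('top');P=pts(i,np.load('top0.npy'))
Q=P[165:215,240:295].reshape(-1,3)
for a,b in((.008,.02),(.035,.055),(.14,.17)):
    S=Q[(Q[:,2]>a)&(Q[:,2]<b)];print('top',len(S),cv2.minAreaRect((S[:,:2]*1000).astype(np.float32)),np.round(S.mean(0),4))
E
```

```text
plane label [ 0.4904 -0.2408] lsz [32. 36.] lang 78.6 yaw -12.5 body c [ 548.9 -253.2] [ 36.2 165. ] off [0.0598 0.0005] exp 0.060000000000000005
strop label [ 0.4735 -0.3935] lsz [32.  36.4] lang 80.8 yaw -6.1 body c [ 520.8 -397.8] [ 36.8 140. ] off [0.0475 0.0008] exp 0.04750000000000001
sander label [ 0.4916 -0.1104] lsz [38.2 32.6] lang 2.2 yaw -3.5 body c [ 512.1 -111.5] [37.2 86.2] off [0.0205 0.0001] exp 0.020499999999999997
491 ((687.2349853515625, -4.740501403808594), (66.82831573486328, 83.33355712890625), 13.770831108093262) [ 0.6785 -0.0232  0.0137]
647 ((686.6258544921875, -5.440059661865234), (41.26026916503906, 58.785953521728516), 13.666664123535156) [ 0.6822 -0.0171  0.0421]
454 ((681.933837890625, -10.769062042236328), (17.567752838134766, 35.081520080566406), 56.075077056884766) [ 0.6826 -0.0147  0.0851]
top 240 ((677.204345703125, -4.5706787109375), (149.15074157714844, 136.1614990234375), 89.89178466796875) [ 0.6773 -0.0047  0.0132]
top 207 ((683.9097900390625, -1.27288818359375), (42.45407485961914, 61.40467834472656), 15.192212104797363) [ 0.6802 -0.0044  0.0432]
top 118 ((682.6070556640625, -1.3533401489257812), (29.214529037475586, 29.517955780029297), 12.759478569030762) [ 0.6831 -0.0013  0.1509]
```

```bash
cat >> h.py <<'E'
def down(a):
    return np.array([[np.sin(a),-np.cos(a),0],[-np.cos(a),-np.sin(a),0],[0,0,-1.]])
E
python3 - <<'E'
from h import *
mv([.685,-.003,.20],down(np.radians(13.8)))
E
```

```text
t 3.65 total [ 6.25  6.37 -5.74] [-0.   -0.01 -0.12] rows 7 : 0.893 0.910 -0.819 -0.000 -0.001 -0.017
```

Emit:
play_rows(commands=".9 .9 -.4 0 0 0;.9 .9 -.4 0 0 0;.9 .9 -.4 0 0 0;.9 .9 -.4 0 0 -.12;.9 .9 -1 0 0 0;.9 .9 -1 0 0 0;.85 .95 -1 0 0 0;0 0 -1 0 0 0;0 0 -1 0 0 0;0 0 -1 0 0 0;0 0 -1 0 0 0;0 0 -.05 0 0 0;0 0 0 0 0 0;0 0 0 0 0 0")

```text
time_s: 5.05
tcp_pos: [0.6865, -0.0032, 0.1157]
ee_rot: [[0.24, -0.971, 0.004], [-0.971, -0.24, 0.0], [0.001, -0.004, -1.0]]
wrist_force: [-0.8, 0.2, 0.0]
gripper_width: 0.999
gripper_force: 0.0
```

Emit:
play_rows(commands="0 0 0 0 0 0;0 0 0 0 0 0;0 0 0 0 0 0;0 0 0 0 0 0;0 0 0 0 0 0;0 0 0 0 0 0;0 0 0 0 0 0;0 0 0 0 0 0", grip=10)

```text
time_s: 5.85
tcp_pos: [0.6852, -0.0038, 0.113]
ee_rot: [[0.239, -0.971, -0.0], [-0.971, -0.239, 0.0], [-0.0, 0.0, -1.0]]
wrist_force: [0.6, -0.9, -0.6]
gripper_width: 0.358
gripper_force: 0.2
```

Emit:
play_rows(commands="0 0 0 0 0 0;0 0 0 0 0 0;0 0 0 0 0 0;0 0 0 0 0 0")

```text
time_s: 6.25
tcp_pos: [0.685, -0.0038, 0.1127]
ee_rot: [[0.239, -0.971, -0.001], [-0.971, -0.239, 0.0], [-0.0, 0.001, -1.0]]
wrist_force: [-0.1, 0.4, -2.1]
gripper_width: 0.294
gripper_force: 30.0
```

```bash
cat > look.py <<'E'
from tools import *
import sys
def top_tools(f,seeds={'plane':(.4904,-.2408),'strop':(.4735,-.3935),'sander':(.4916,-.1104)}):
    i,p,d=snap('top',f);return find(i,p,d,seeds)
if __name__=='__main__':top_tools(sys.argv[1])
E
python3 look.py top1; python3 -c "
from h import *
s=r.sense();print(s['gripper_width'],s['gripper_force'],s['tcp_pos'])"
```

```text
plane label [ 0.4884 -0.2367] lsz [33.3 39.3] lang 75.9 yaw -6.0 body c [ 547.1 -245.3] [ 53.5 167.1] off [ 0.0593 -0.0024] exp 0.060000000000000005
strop label [ 0.4713 -0.3895] lsz [32.7 37.9] lang 79.9 yaw 4.0 body c [ 515.3 -391.1] [145.9  50. ] off [ 0.0437 -0.0047] exp 0.04750000000000001
sander label [ 0.4901 -0.1069] lsz [32.6 38. ] lang 90.0 yaw -7.9 body c [ 504.7 -108.4] [39.9 95. ] off [0.0147 0.0005] exp 0.020499999999999997
0.2954161770918156 29.961980518419296 [ 0.68504849 -0.00377175  0.11274309]
```

```bash
cat >> h.py <<'E'
def scanpose(lab,z,a,d=.088,g=.1067,t=.35):
    n=np.array([-np.sin(t)*np.cos(a),-np.sin(t)*np.sin(a),np.cos(t)])
    y=np.array([-np.sin(a),np.cos(a),0]);x=np.cross(y,n)
    return np.r_[lab,z]+n*(d+g),np.c_[-y,-x,-n]
E
python3 - <<'E'
from h import *
p,R=scanpose((.4897,-.2395),.032,np.radians(-12.2));print(p);mv(p,R,20)
p,R=scanpose((.4727,-.392),.026,np.radians(-6));print(p);mv(p,R)
p,R=scanpose((.491,-.109),.024,np.radians(-3.3));print(p);mv(p,R)
E
```

```text
[ 0.42444556 -0.22539149  0.21489587]
t 6.3 total [-8.69 -7.39  3.41] [ 0.03 -2.36 -2.99] rows 20 : -0.434 -0.369 0.170 0.002 -0.118 -0.150
[ 0.40630353 -0.38502145  0.20889587]
t 6.3 total [ -9.29 -12.71   3.21] [ 0.16 -2.34 -2.28] rows 13 : -0.715 -0.978 0.247 0.012 -0.180 -0.175
[ 0.4243485  -0.1051569   0.20689587]
t 6.3 total [-8.69 -3.38  3.14] [ 0.21 -2.34 -1.97] rows 9 : -0.966 -0.376 0.349 0.024 -0.260 -0.219
```

Emit:
play_rows(commands="0 0 .4 0 0 0;0 0 1 0 0 0;0 0 1 0 0 0;0 0 1 0 0 0;-.5 -.4 0 .003 -.2 -.25;-.75 -.64 0 .003 -.2 -.25;-.75 -.64 0 .003 -.2 -.25;-.75 -.64 0 .003 -.2 -.25;-.75 -.64 0 .003 -.2 -.25;-.75 -.64 0 .003 -.2 -.25;-.75 -.64 0 .003 -.2 -.25;-.75 -.64 0 .003 -.2 -.25;-.75 -.64 0 .003 -.2 -.25;-.75 -.64 0 .003 -.2 -.25;-.75 -.64 0 .003 -.2 -.25;-.69 -.59 0 0 -.16 -.24;0 0 0 0 0 0;0 0 0 0 0 0;0 0 0 0 0 0")

```text
time_s: 8.2
tcp_pos: [0.4252, -0.2254, 0.2158]
ee_rot: [[-0.21, -0.918, 0.337], [-0.978, 0.197, -0.074], [0.001, -0.345, -0.939]]
wrist_force: [1.5, -0.6, -0.8]
gripper_width: 0.301
gripper_force: 30.0
```

Run:
```python
from h import *
p,R=scanpose((.4897,-.2395),.032,np.radians(-12.2));mv(p,R)
i,pp,d=snap('wrist','w2');snap('scene','s2')
np.savez('w2i.npz',d=d,**{k:i[k] for k in('mtx','R','t')})
```

```text
t 8.2 total [-0.03  0.   -0.03] [ 0.01  0.01 -0.01] rows 1 : -0.025 0.001 -0.031 0.012 0.013 -0.008
```

View pics/w2.png

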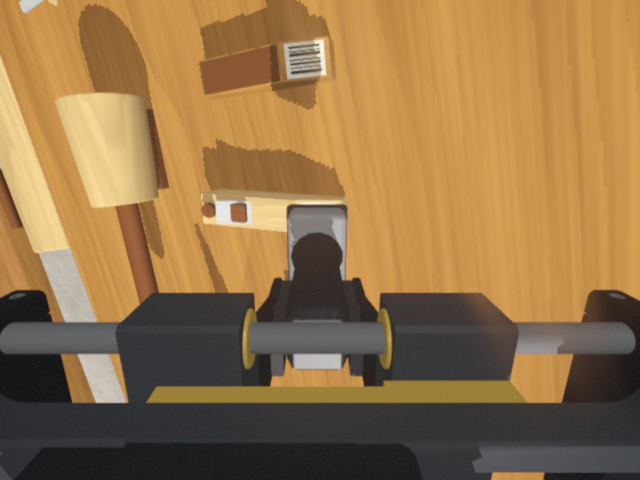

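The wrist view shows the scanner head (317,260) squarely over the plane's label end, and the strop label at (305,60) still in view. I'll check the prediction, then hold.

Run:
```python
from h import *
i=np.load('w2i.npz');a=np.radians(-12.2);u=np.array([np.cos(a),np.sin(a)])
for q in(.1425,):print(proj(i,np.r_[np.array([.4897,-.2395])+u*q,.04]))
print('strop',proj(i,[.4727,-.392,.026]),'strop far',proj(i,np.r_[np.array([.4727,-.392])+.1175*np.array([np.cos(.105),-np.sin(.105)]),.034]))
P=pts(i,i['d']);s=np.load('w2i.npz')
print('head top pts',np.round(P[215,317],4),np.round(P[255,295],4),np.round(P[255,340],4),np.round(P[220,295],4),np.round(P[220,340],4))
p,R=scanpose((.4897,-.2395),.032,a)
for (v,uu) in((215,317),(255,295),(255,340),(220,295),(220,340)):print(np.round(R.T@(P[v,uu]-p),4))
```

```text
[[202.12831134 209.64766408]]
strop [[305.58457578  60.65553666]] strop far [[201.40509863  80.24122999]]
head top pts [ 0.4425 -0.2599  0.1497] [ 0.458  -0.2371  0.1648] [ 0.4315 -0.2298  0.1498] [ 0.4563 -0.2597  0.1568] [ 0.4276 -0.2538  0.1471]
[ 0.0299 -0.0011  0.0698]
[ 0.0043 -0.016   0.0592]
[0.0028 0.015  0.0638]
[ 0.0268 -0.0162  0.0677]
[0.0271 0.0147 0.0668]
```

Emit:
play_rows(commands="0 0 0 0 0 0;0 0 0 0 0 0;0 0 0 0 0 0;0 0 0 0 0 0;0 0 0 0 0 0;0 0 0 0 0 0;0 0 0 0 0 0;0 0 0 0 0 0;0 0 0 0 0 0;0 0 0 0 0 0;0 0 0 0 0 0;0 0 0 0 0 0;0 0 0 0 0 0;0 0 0 0 0 0;0 0 0 0 0 0;0 0 0 0 0 0")

```text
time_s: 9.9
tcp_pos: [0.4245, -0.2255, 0.215]
ee_rot: [[-0.211, -0.918, 0.336], [-0.978, 0.197, -0.074], [0.001, -0.344, -0.939]]
wrist_force: [-0.0, -0.7, -2.2]
gripper_width: 0.292
gripper_force: 30.0
```

Run:
```python
from h import *
p,R=scanpose((.4727,-.392),.026,np.radians(-6));print(p);mv(p,R,6)
```

```text
[ 0.40630353 -0.38502145  0.20889587]
t 9.9 total [-0.61 -5.32 -0.2 ] [0.01 0.01 0.72] rows 6 : -0.101 -0.886 -0.034 0.001 0.001 0.120
```

Emit:
play_rows(commands="-.1 -.6 0 0 0 .12;-.1 -.95 0 0 0 .12;-.1 -.95 0 0 0 .12;-.1 -.95 0 0 0 .12;-.1 -.95 -.1 0 0 .12;-.1 -.92 -.1 0 0 .12;0 0 0 0 0 0;0 0 0 0 0 0;0 0 0 0 0 0")

```text
time_s: 10.8
tcp_pos: [0.4063, -0.3845, 0.2088]
ee_rot: [[-0.104, -0.934, 0.342], [-0.995, 0.097, -0.036], [0.001, -0.343, -0.939]]
wrist_force: [-0.2, 0.0, -2.2]
gripper_width: 0.292
gripper_force: 30.0
```

Run:
```python
from h import *
a=np.radians(-6);p,R=scanpose((.4727,-.392),.026,a);mv(p,R)
i,pp,d=snap('wrist','w3')
print(proj(i,np.r_[np.array([.4727,-.392])+.1175*np.array([np.cos(a),np.sin(a)]),.034]))
cv2.drawMarker(pp,tuple(int(x) for x in proj(i,np.r_[np.array([.4727,-.392])+.1175*np.array([np.cos(a),np.sin(a)]),.034])[0]),(0,0,255),0,8)
i,pt,d=snap('top','top3')
cv2.imwrite('pics/w3m.png',np.hstack([pp[150:330,150:450],pt[150:330,240:460]]))
```

```text
t 10.8 total [-0.   -0.02  0.  ] [ 0.01  0.   -0.01] rows 1 : -0.001 -0.019 0.002 0.005 0.003 -0.005
[[218.42102139 210.89262312]]
```

View pics/w3m.png

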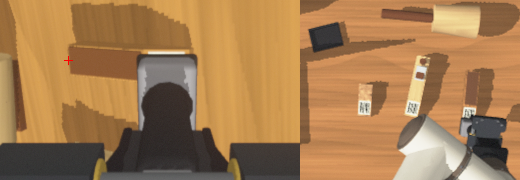

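The strop's far end sits where predicted (marker), so the scanner is over its label. Hold.

Emit:
play_rows(commands="0 0 0 0 0 0;0 0 0 0 0 0;0 0 0 0 0 0;0 0 0 0 0 0;0 0 0 0 0 0;0 0 0 0 0 0;0 0 0 0 0 0;0 0 0 0 0 0;0 0 0 0 0 0;0 0 0 0 0 0;0 0 0 0 0 0;0 0 0 0 0 0;0 0 0 0 0 0;0 0 0 0 0 0;0 0 0 0 0 0;0 0 0 0 0 0")

```text
time_s: 12.5
tcp_pos: [0.4065, -0.3851, 0.209]
ee_rot: [[-0.104, -0.934, 0.342], [-0.995, 0.097, -0.037], [0.001, -0.344, -0.939]]
wrist_force: [0.4, -0.1, -2.5]
gripper_width: 0.295
gripper_force: 30.0
```

Run:
```python
from h import *
p,R=scanpose((.491,-.109),.024,np.radians(-3.3));print(p);mv(p,R,10)
```

```text
[ 0.4243485  -0.1051569   0.20689587]
t 12.5 total [ 0.59  9.33 -0.07] [0.01 0.01 0.31] rows 10 : 0.059 0.933 -0.007 0.001 0.001 0.031
```

Emit:
play_rows(commands=".06 .6 0 0 0 .03;.06 .97 0 0 0 .03;.06 .97 0 0 0 .03;.06 .97 0 0 0 .03;.06 .97 0 0 0 .03;.06 .97 0 0 0 .03;.06 .97 0 0 0 .03;.06 .97 0 0 0 .03;.06 .97 0 0 0 .03;.06 .97 -.07 0 0 .03;0 0 0 0 0 0;0 0 0 0 0 0;0 0 0 0 0 0")

```text
time_s: 13.8
tcp_pos: [0.4246, -0.1056, 0.2072]
ee_rot: [[-0.06, -0.937, 0.344], [-0.998, 0.056, -0.021], [0.001, -0.344, -0.939]]
wrist_force: [0.9, -0.5, -2.1]
gripper_width: 0.295
gripper_force: 30.0
```

Run:
```python
from h import *
a=np.radians(-3.3);p,R=scanpose((.491,-.109),.024,a);mv(p,R)
i,pp,d=snap('wrist','w4')
w=proj(i,np.r_[np.array([.491,-.109])+.0635*np.array([np.cos(a),np.sin(a)]),.032])[0];print(w)
cv2.drawMarker(pp,tuple(int(x) for x in w),(0,0,255),0,8)
i,pt,d=snap('top','top4')
cv2.imwrite('pics/w4m.png',np.hstack([pp[150:330,150:450],pt[150:330,240:460]]))
```

```text
t 13.8 total [-0.01  0.01 -0.01] [0.01 0.01 0.02] rows 1 : -0.009 0.014 -0.009 0.006 0.010 0.017
[260.44978035 215.53620841]
```

View pics/w4m.png

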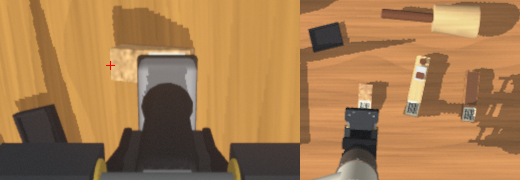

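The sander is under the scanner as predicted, and the others haven't moved. Hold, then return to the dock.

Emit:
play_rows(commands="0 0 0 0 0 0;0 0 0 0 0 0;0 0 0 0 0 0;0 0 0 0 0 0;0 0 0 0 0 0;0 0 0 0 0 0;0 0 0 0 0 0;0 0 0 0 0 0;0 0 0 0 0 0;0 0 0 0 0 0;0 0 0 0 0 0;0 0 0 0 0 0;0 0 0 0 0 0;0 0 0 0 0 0;0 0 0 0 0 0;0 0 0 0 0 0")

```text
time_s: 15.5
tcp_pos: [0.4245, -0.1052, 0.2069]
ee_rot: [[-0.059, -0.937, 0.343], [-0.998, 0.055, -0.021], [0.001, -0.344, -0.939]]
wrist_force: [-0.7, 0.3, -2.0]
gripper_width: 0.297
gripper_force: 30.0
```

Run:
```python
from h import *
mv([.685,-.0038,.1727],np.array([[.239,-.971,0],[-.971,-.239,0],[0,0,-1]]),10)
```

```text
t 15.5 total [ 8.68  3.38 -1.14] [-0.21  2.34  1.98] rows 10 : 0.868 0.338 -0.114 -0.021 0.234 0.198
```

Emit:
play_rows(commands=".4 .15 0 -.02 .2 .15;.87 .33 0 -.02 .22 .2;.87 .33 0 -.02 .24 .2;.87 .33 0 -.02 .24 .2;.87 .33 0 -.02 .24 .2;.87 .34 0 -.02 .24 .2;.87 .34 0 -.02 .24 .2;.87 .34 0 -.02 .24 .2;.87 .34 0 -.02 .24 .2;.87 .34 -.1 -.02 .24 .2;.45 .21 -.3 -.01 0 .03;0 0 -.34 0 0 0;0 0 -.4 0 0 0;0 0 0 0 0 0;0 0 0 0 0 0")

```text
time_s: 17.0
tcp_pos: [0.684, -0.0044, 0.1729]
ee_rot: [[0.238, -0.971, -0.0], [-0.971, -0.238, -0.002], [0.002, 0.001, -1.0]]
wrist_force: [0.3, 0.3, -1.3]
gripper_width: 0.297
gripper_force: 30.0
```

Run:
```python
from h import *
mv([.685,-.0038,.1132],np.array([[.239,-.971,0],[-.971,-.239,0],[0,0,-1]]),1)
```

```text
t 17.0 total [ 0.03  0.02 -1.99] [ 0.01 -0.    0.  ] rows 1 : 0.034 0.018 -1.990 0.012 -0.001 0.004
```

Emit:
play_rows(commands=".03 .02 -.3 .01 0 0;0 0 -.3 0 0 0;0 0 -.3 0 0 0;0 0 -.2 0 0 0;0 0 -.2 0 0 0;0 0 -.15 0 0 0;0 0 -.15 0 0 0;0 0 -.15 0 0 0;0 0 -.12 0 0 0;0 0 -.12 0 0 0;0 0 0 0 0 0;0 0 0 0 0 0")

```text
time_s: 18.2
tcp_pos: [0.6858, -0.0032, 0.1131]
ee_rot: [[0.239, -0.971, 0.0], [-0.971, -0.239, 0.0], [-0.0, -0.0, -1.0]]
wrist_force: [0.1, 0.3, -2.6]
gripper_width: 0.296
gripper_force: 30.0
```

Emit:
play_rows(commands="0 0 0 0 0 0;0 0 0 0 0 0;0 0 0 0 0 0;0 0 0 0 0 0;0 0 0 0 0 0;0 0 0 0 0 0;0 0 0 0 0 0;0 0 0 0 0 0;0 0 0 0 0 0;0 0 0 0 0 0", grip=87)

```text
time_s: 19.2
tcp_pos: [0.6858, -0.0032, 0.113]
ee_rot: [[0.239, -0.971, 0.0], [-0.971, -0.239, 0.0], [0.0, -0.0, -1.0]]
wrist_force: [-0.3, 0.4, -0.4]
gripper_width: 0.989
gripper_force: 0.0
```

Emit:
play_rows(commands="0 0 .3 0 0 0;0 0 .6 0 0 0;0 0 1 0 0 0;0 0 1 0 0 0;0 0 1 0 0 0;0 0 1 0 0 0;-.8 -.6 .5 0 0 0;-.8 -.6 .5 0 0 0;-.8 -.6 .5 0 0 0;-.8 -.6 0 0 0 0;-.8 -.6 0 0 0 0;-.8 -.6 0 0 0 0;-.8 -.6 0 0 0 0;-.8 -.6 0 0 0 0;0 0 0 0 0 0")

```text
time_s: 20.7
tcp_pos: [0.4914, -0.1487, 0.3068]
ee_rot: [[0.236, -0.972, 0.002], [-0.972, -0.236, -0.0], [0.001, -0.002, -1.0]]
wrist_force: [1.0, 0.4, 0.4]
gripper_width: 1.001
gripper_force: 0.0
```

Run:
```python
from tools import *
i,p,d=snap('wrist','w5');np.savez('w5i.npz',d=d,**{k:i[k] for k in('mtx','R','t')})
find(i,p,d,{'plane':(.49,-.24),'strop':(.4735,-.3935),'sander':(.4916,-.1104)})
```

```text
plane label [ 0.4908 -0.2408] lsz [32.4 36. ] lang 77.3 yaw -12.5 body c [ 548.8 -253.5] [ 36.2 165.2] off [0.0594 0.0003] exp 0.060000000000000005
strop label [ 0.4905 -0.241 ] lsz [32.8 36.5] lang 77.3 yaw -12.5 body c [ 547.7 -253.2] [ 36.2 162.8] off [0.0584 0.0005] exp 0.04750000000000001
sander label [ 0.492  -0.1103] lsz [37.6 32.5] lang 0.4 yaw -3.7 body c [ 512.2 -111.7] [36.5 85.6] off [ 0.0202 -0.0001] exp 0.020499999999999997
```

View pics/w5.png

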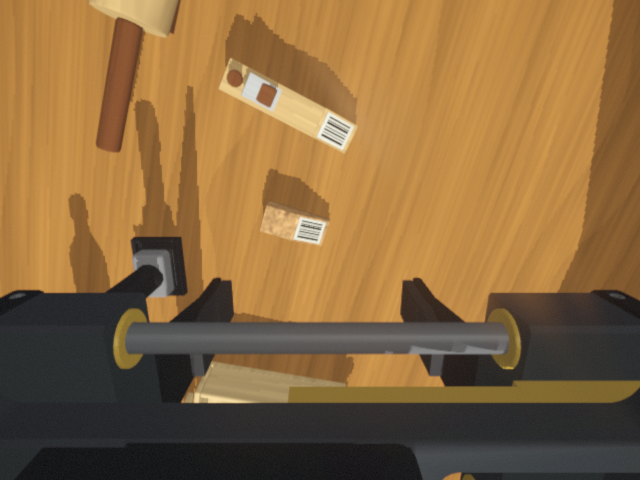

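The scanner stands in its dock at (155,270), and the plane and sander are clear. Next is the case pose from the top depth, plus the plane pick.

```bash
cat > case.py <<'E'
from h import *
def case(i,d,c0=(.485,.25)):
    P=pts(i,d).reshape(-1,3);Q=P[(abs(P[:,0]-c0[0])<.15)&(abs(P[:,1]-c0[1])<.17)&(d.reshape(-1)>0)]
    S=Q[(Q[:,2]>.062)&(Q[:,2]<.076)&(Q[:,0]<.62)]
    print('rim',len(S),cv2.minAreaRect((S[:,:2]*1000).astype(np.float32)))
    T=Q[(Q[:,2]>.086)&(Q[:,2]<.106)&(Q[:,0]<.44)]
    if len(T)>4:print('tb',len(T),cv2.minAreaRect((T[:,:2]*1000).astype(np.float32)))
    F=Q[(Q[:,2]<.02)&(Q[:,2]>.002)&(Q[:,0]>.38)&(Q[:,0]<.58)&(Q[:,1]>.14)&(Q[:,1]<.37)];print('floor z',np.median(F[:,2]))
    L=Q[(Q[:,2]>.1)&(Q[:,0]>.5)];A=np.polyfit(L[:,2],L[:,0],1);print('lid',len(L),A,L.min(0),L.max(0))
    return P
if __name__=='__main__':
    i=cams.camera_info('top');case(i,np.load('top0.npy'))
    mv([.5585,-.2555,.15],down(np.radians(-12.5))@np.diag([1,1,1]),1)
    a=np.radians(-12.5);u=np.array([np.cos(a),np.sin(a),0]);mv([.5585,-.2555,.15],np.c_[-u,[-u[1],u[0],0],[0,0,-1]],14)
E
python3 case.py
```

```text
rim 1046 ((467.8741760253906, 255.85888671875), (241.78521728515625, 238.5657196044922), 2.623840808868408)
tb 151 ((354.7786560058594, 249.55264282226562), (79.42960357666016, 14.546774864196777), 80.04976654052734)
floor z 0.007971179446560013
lid 811 [-0.03134725  0.58924847] [0.57186488 0.1421896  0.10003077] [0.59774909 0.37873492 0.30087893]
t 20.75 total [ 2.19 -3.58 -5.22] [ 0.    0.02 -3.05] rows 1 : 2.188 -3.582 -5.219 0.005 0.018 -3.051
t 20.75 total [ 2.19 -3.58 -5.22] [ 2.000e-02  1.000e-02 -1.352e+01] rows 14 : 0.156 -0.256 -0.373 0.001 0.001 -0.966
```

Emit:
play_rows(commands="0 0 0 0 0 -.5;.15 -.25 0 0 0 -.9;.15 -.25 0 0 0 -.9;.15 -.25 0 0 0 -.9;.15 -.25 0 0 0 -.9;.15 -.25 -.5 0 0 -.9;.15 -.25 -.5 0 0 -.9;.15 -.25 -.5 0 0 -.9;.15 -.25 -.5 0 0 -.9;.15 -.25 -.5 0 0 -.9;.15 -.25 -.5 0 0 -.9;.15 -.25 -.5 0 0 -.9;.15 -.25 -.5 0 0 -.9;.15 -.25 -.5 0 0 -.9;.1 -.25 -.5 0 0 -.9;0 0 -.2 0 0 -.4;0 0 0 0 0 0;0 0 0 0 0 0")

```text
time_s: 22.55
tcp_pos: [0.5562, -0.252, 0.1493]
ee_rot: [[-0.978, 0.209, 0.0], [0.209, 0.978, -0.001], [-0.001, -0.001, -1.0]]
wrist_force: [0.9, -0.7, 0.2]
gripper_width: 1.0
gripper_force: 0.0
```

```bash
cat >> h.py <<'E'
def grasp(a):
    u=np.array([np.cos(a),np.sin(a),0]);return np.c_[-u,[-u[1],u[0],0],[0,0,-1.]]
E
python3 - <<'E'
from tools import *
mv([.5585,-.2555,.012],grasp(np.radians(-12.5)),1)
i,p,d=snap('wrist','w6');find(i,p,d,{'plane':(.4908,-.2408)})
E
```

```text
t 22.55 total [ 0.08 -0.12 -4.58] [ 0.    0.   -0.05] rows 1 : 0.078 -0.116 -4.577 0.004 0.003 -0.048
plane label [ 0.4903 -0.241 ] lsz [31.3 35.9] lang 77.9 yaw -12.5 body c [ 549.2 -254. ] [ 36.  164.8] off [0.0604 0.    ] exp 0.060000000000000005
```

Emit:
play_rows(commands=".08 -.12 -.6 0 0 -.05;0 0 -.9 0 0 0;0 0 -.9 0 0 0;0 0 -.9 0 0 0;0 0 -.6 0 0 0;0 0 -.4 0 0 0;0 0 -.2 0 0 0;0 0 -.05 0 0 0;0 0 0 0 0 0;0 0 0 0 0 0")

```text
time_s: 23.6
tcp_pos: [0.5585, -0.256, 0.0136]
ee_rot: [[-0.976, 0.219, 0.002], [0.219, 0.976, -0.001], [-0.002, -0.0, -1.0]]
wrist_force: [0.2, -0.4, 0.4]
gripper_width: 0.996
gripper_force: 0.0
```

Emit:
play_rows(commands="0 0 0 0 0 0;0 0 0 0 0 0;0 0 0 0 0 0;0 0 0 0 0 0;0 0 0 0 0 0;0 0 0 0 0 0;0 0 0 0 0 0;0 0 0 0 0 0;0 0 0 0 0 0;0 0 0 0 0 0;0 0 0 0 0 0;0 0 0 0 0 0", grip=20)

```text
time_s: 24.8
tcp_pos: [0.5578, -0.2556, 0.0125]
ee_rot: [[-0.976, 0.219, 0.0], [0.219, 0.976, -0.0], [-0.0, -0.0, -1.0]]
wrist_force: [1.5, 1.1, -0.7]
gripper_width: 0.413
gripper_force: 30.0
```

```bash
cat > place.py <<'E'
from h import *
import sys
# case frame
yaw=np.radians(2.65);C=np.array([.4777,.2540]);X=np.array([np.cos(yaw),np.sin(yaw)]);Y=np.array([-X[1],X[0]])
def goal(cx,cy,z):return np.r_[C+X*cx+Y*cy,z]
if __name__=='__main__':
    cx,cy,z,n=map(float,sys.argv[1:5]);g=goal(cx,cy,z);print(np.round(g,4));mv(g,grasp(yaw),int(n))
E
python3 place.py .004 0 .20 20
```

```text
[0.4817 0.2542 0.2   ]
t 24.8 total [-2.54 16.99  6.25] [0.   0.   1.78] rows 20 : -0.127 0.850 0.312 0.000 0.000 0.089
```

Emit:
play_rows(commands="0 0 .5 0 0 0;0 0 1 0 0 0;-.2 .2 1 0 0 .1;-.2 .5 1 0 0 .1;-.2 .95 1 0 0 .1;-.24 .95 1 0 0 .1;-.2 .95 .75 0 0 .1;-.2 .95 0 0 0 .1;-.2 .95 0 0 0 .1;-.2 .95 0 0 0 .1;-.2 .95 0 0 0 .1;-.2 .95 0 0 0 .1;-.2 .95 0 0 0 .1;-.2 .95 0 0 0 .1;-.1 .95 0 0 0 .1;0 .95 0 0 0 .1;0 .95 0 0 0 .1;0 .95 0 0 0 .1;0 .95 0 0 0 .1;0 .95 0 0 0 .1")

```text
time_s: 26.8
tcp_pos: [0.4806, 0.2214, 0.1989]
ee_rot: [[-0.999, -0.049, -0.002], [-0.049, 0.999, -0.002], [0.002, -0.002, -1.0]]
wrist_force: [0.4, 0.3, -4.0]
gripper_width: 0.41
gripper_force: 30.0
```

Emit:
play_rows(commands="0 .95 0 0 0 0;0 .5 0 0 0 0;0 0 0 0 0 0;0 0 0 0 0 0")

```text
time_s: 27.2
tcp_pos: [0.4809, 0.2638, 0.1992]
ee_rot: [[-0.999, -0.049, -0.002], [-0.049, 0.999, -0.002], [0.002, -0.002, -1.0]]
wrist_force: [-0.3, -0.5, -3.4]
gripper_width: 0.411
gripper_force: 30.0
```

```bash
python3 place.py .004 0 .0225 1;python3 - <<'E'
from case import *
i,p,d=snap('wrist','w7');cv2.imwrite('pics/w7s.png',cv2.resize(p,None,fx=.6,fy=.6,interpolation=cv2.INTER_AREA))
P=pts(i,d).reshape(-1,3);d=d.ravel()
S=P[(d>.05)&(abs(P[:,2]-.07)<.004)];print(len(S),S.min(0),S.max(0))
for nm,m in(('front inner/outer x',(abs(S[:,1]-.2)<.03)&(S[:,0]<.42)),('y- wall',(abs(S[:,0]-.43)<.03)&(S[:,1]<.2)),('y+ wall',(abs(S[:,0]-.43)<.03)&(S[:,1]>.33))):
    T=S[m];print(nm,len(T),np.round(T.min(0),4) if len(T) else '',np.round(T.max(0),4) if len(T) else '')
E
```

```text
[0.4817 0.2542 0.0225]
t 27.2 total [ 0.03 -0.32 -5.89] [ 0.01 -0.01 -0.02] rows 1 : 0.027 -0.322 -5.890 0.014 -0.013 -0.021
6757 [0.36525523 0.13128446 0.06600504] [0.73852864 0.52351834 0.07389355]
front inner/outer x 820 [0.3709 0.17   0.066 ] [0.3817 0.2299 0.0721]
y- wall 760 [0.4003 0.1321 0.066 ] [0.4599 0.1426 0.0725]
y+ wall 728 [0.4    0.3597 0.066 ] [0.4599 0.3705 0.0724]
```

View pics/w7s.png

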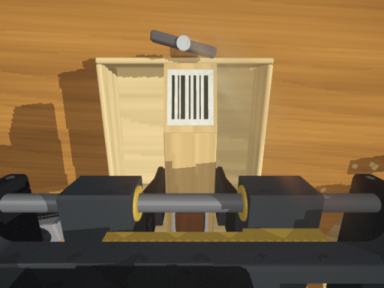

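The wrist view shows the plane centred over the open case with its label toward the turnbutton at (183,42). Lower it and release.

Emit:
play_rows(commands=".05 -.34 0 .01 -.01 -.02;0 0 -.8 0 0 0;0 0 -.9 0 0 0;0 0 -.9 0 0 0;0 0 -.9 0 0 0;0 0 -.8 0 0 0;0 0 -.5 0 0 0;0 0 -.4 0 0 0;0 0 -.3 0 0 0;0 0 -.2 0 0 0;0 0 -.13 0 0 0;0 0 -.1 0 0 0;0 0 0 0 0 0;0 0 0 0 0 0")

```text
time_s: 28.65
tcp_pos: [0.4833, 0.2547, 0.0225]
ee_rot: [[-0.999, -0.047, 0.002], [-0.047, 0.999, 0.002], [-0.002, 0.002, -1.0]]
wrist_force: [0.1, -0.1, -4.7]
gripper_width: 0.412
gripper_force: 30.0
```

```bash
sed -i 's/C=np.array(\[.4777,.2540\])/C=np.array([.4797,.2534])/' place.py; python3 place.py .002 0 .0212 1
```

```text
[0.4817 0.2535 0.0212]
t 28.65 total [-0.05 -0.04 -0.04] [-0.01  0.01 -0.  ] rows 1 : -0.052 -0.042 -0.044 -0.011 0.014 -0.003
```

Emit:
play_rows(commands="0 0 -.05 0 0 0;0 0 0 0 0 0;0 0 0 0 0 0;0 0 0 0 0 0;0 0 0 0 0 0;0 0 0 0 0 0;0 0 0 0 0 0", grip=56)

```text
time_s: 29.35
tcp_pos: [0.483, 0.2545, 0.0207]
ee_rot: [[-0.999, -0.046, 0.002], [-0.046, 0.999, 0.001], [-0.002, 0.001, -1.0]]
wrist_force: [-0.1, 0.3, 0.1]
gripper_width: 0.646
gripper_force: 0.0
```

Emit:
play_rows(commands="0 0 .4 0 0 0;0 0 .9 0 0 0;0 0 .9 0 0 0;0 0 .9 0 0 0;0 0 .9 0 0 0;0 0 .9 0 0 0;0 0 .9 0 0 0;0 0 .9 0 0 0;0 -.95 .7 0 0 0;0 -.95 0 0 0 0;0 -.95 0 0 0 0;0 -.95 0 0 0 0;0 -.95 0 0 0 0;0 -.95 0 0 0 0;0 -.95 0 0 0 0;0 -.95 0 0 0 0;0 -.95 0 0 0 0;0 -.95 0 0 0 0;0 -.95 0 0 0 0;0 -.95 0 0 0 0")

```text
time_s: 31.35
tcp_pos: [0.4827, -0.0887, 0.2437]
ee_rot: [[-0.999, -0.047, 0.003], [-0.047, 0.999, 0.001], [-0.003, 0.001, -1.0]]
wrist_force: [-0.2, 0.8, -0.3]
gripper_width: 0.643
gripper_force: 0.0
```

Run:
```python
from tools import *
i,p,d=snap('top','top8');find(i,p,d,{'strop':(.4713,-.3895),'sander':(.49,-.107)})
mv([.5215,-.1123,.15],grasp(np.radians(-3.6)),1)
mv([.53,-.398,.15],grasp(np.radians(-6.1)),15)
cv2.imwrite('pics/top8c.png',cv2.resize(p[190:330,80:440],None,fx=2,fy=2))
```

```text
strop label [ 0.4994 -0.4161] lsz [33.9 38. ] lang 82.8 yaw -7.3 body c [ 546.2 -423. ] [ 37.7 140.1] off [ 0.0473 -0.0008] exp 0.04750000000000001
sander label [0.6905 0.013 ] lsz [42.5 64.7] lang 60.6 yaw -0.2 body c [703.3  12.9] [59.7 95.4] off [ 0.0128 -0.0001] exp 0.020499999999999997
t 31.4 total [ 1.3  -0.7  -3.12] [ 0.    0.01 -0.71] rows 1 : 1.302 -0.699 -3.121 0.000 0.013 -0.714
t 31.4 total [  1.59 -10.22  -3.12] [ 0.    0.01 -1.  ] rows 15 : 0.106 -0.681 -0.208 0.000 0.001 -0.067
```

View pics/top8c.png

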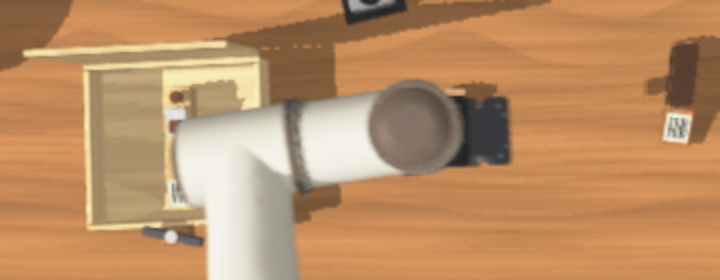

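The strop was knocked to about (0.50,-0.42) (its label is at (677,127) in the crop). The plane lies in the case. I'll go above the strop's new place and look closely.

Emit:
play_rows(commands=".2 -.94 0 0 0 -.1;.2 -.94 0 0 0 -.1;.2 -.94 0 0 0 -.1;.2 -.94 0 0 0 -.1;.2 -.94 0 0 0 -.1;.2 -.94 -.4 0 0 -.1;.2 -.94 -.4 0 0 -.1;.2 -.94 -.4 0 0 -.1;.2 -.94 -.4 0 0 -.1;.2 -.94 -.5 0 0 -.1;.2 -.94 -.5 0 0 -.1;.2 -.94 -.5 0 0 -.1;0 0 0 0 0 0;0 0 0 0 0 0;0 0 0 0 0 0", grip=87)

```text
time_s: 32.9
tcp_pos: [0.5553, -0.4254, 0.151]
ee_rot: [[-0.991, 0.132, 0.003], [0.132, 0.991, 0.0], [-0.003, 0.001, -1.0]]
wrist_force: [0.7, -0.5, 1.3]
gripper_width: 1.001
gripper_force: 0.0
```

```bash
cat > pick.py <<'E'
from tools import *
import sys
k,x,y=sys.argv[1],float(sys.argv[2]),float(sys.argv[3])
i,p,d=snap('wrist','pk'+k);lc,a,b=find(i,p,d,{k:(x,y)})[k]
u=np.array([np.cos(a),np.sin(a)]);g=b+u*.009;mv(np.r_[g,.0125],grasp(a),1)
E
python3 pick.py strop .5015 -.42
```

```text
strop label [ 0.5016 -0.4199] lsz [31.7 37. ] lang 82.4 yaw -7.2 body c [ 548.7 -425.8] [ 36.1 139.8] off [ 0.0475 -0.    ] exp 0.04750000000000001
t 32.95 total [ 0.07 -0.06 -4.63] [-0.    0.02  0.05] rows 1 : 0.072 -0.058 -4.625 -0.000 0.023 0.049
```

Emit:
play_rows(commands=".07 -.06 -.6 0 0 .05;0 0 -.9 0 0 0;0 0 -.9 0 0 0;0 0 -.9 0 0 0;0 0 -.6 0 0 0;0 0 -.4 0 0 0;0 0 -.2 0 0 0;0 0 -.1 0 0 0;0 0 0 0 0 0;0 0 0 0 0 0")

```text
time_s: 33.95
tcp_pos: [0.5578, -0.428, 0.0128]
ee_rot: [[-0.992, 0.126, 0.003], [0.126, 0.992, -0.0], [-0.003, 0.0, -1.0]]
wrist_force: [-0.3, -0.1, -0.7]
gripper_width: 1.0
gripper_force: 0.0
```

Emit:
play_rows(commands="0 0 0 0 0 0;0 0 0 0 0 0;0 0 0 0 0 0;0 0 0 0 0 0;0 0 0 0 0 0;0 0 0 0 0 0;0 0 0 0 0 0;0 0 0 0 0 0;0 0 0 0 0 0;0 0 0 0 0 0;0 0 0 0 0 0;0 0 0 0 0 0", grip=20)

```text
time_s: 35.15
tcp_pos: [0.5571, -0.4276, 0.0116]
ee_rot: [[-0.992, 0.126, 0.002], [0.126, 0.992, 0.001], [-0.001, 0.001, -1.0]]
wrist_force: [-0.3, 1.3, 0.1]
gripper_width: 0.416
gripper_force: 30.0
```

```bash
python3 place.py .002 .064 .2 20
```

```text
[0.4787 0.3174 0.2   ]
t 35.15 total [-2.61 24.83  6.28] [-0.01  0.01  1.15] rows 20 : -0.131 1.242 0.314 -0.000 0.000 0.057
```

Emit:
play_rows(commands="0 0 .5 0 0 0;0 0 1 0 0 0;0 .1 1 0 0 0;-.15 .5 1 0 0 .07;-.15 .95 1 0 0 .07;-.15 .95 1 0 0 .07;-.15 .95 .78 0 0 .07;-.15 .95 0 0 0 .07;-.15 .95 0 0 0 .07;-.2 .95 0 0 0 .07;-.2 .95 0 0 0 .07;-.2 .95 0 0 0 .07;-.2 .95 0 0 0 .07;-.2 .95 0 0 0 .07;-.2 .95 0 0 0 .07;-.2 .95 0 0 0 .07;-.2 .95 0 0 0 .07;-.11 .95 0 0 0 .07;0 .95 0 0 0 .07;0 .95 0 0 0 .05")

```text
time_s: 37.15
tcp_pos: [0.4786, 0.0471, 0.201]
ee_rot: [[-0.999, -0.05, 0.003], [-0.05, 0.999, 0.002], [-0.003, 0.001, -1.0]]
wrist_force: [0.9, 0.0, -2.4]
gripper_width: 0.408
gripper_force: 30.0
```

Emit:
play_rows(commands="0 .95 0 0 0 0;0 .95 0 0 0 0;0 .95 0 0 0 0;0 .95 0 0 0 0;0 .95 0 0 0 0;0 .95 0 0 0 0;0 .95 0 0 0 0;0 .95 0 0 0 0;0 .95 0 0 0 0;0 .5 0 0 0 0;0 0 0 0 0 0;0 0 0 0 0 0;0 0 0 0 0 0")

```text
time_s: 38.45
tcp_pos: [0.4787, 0.3166, 0.2002]
ee_rot: [[-0.999, -0.048, 0.001], [-0.048, 0.999, 0.001], [-0.001, 0.001, -1.0]]
wrist_force: [0.8, -0.2, -2.2]
gripper_width: 0.41
gripper_force: 30.0
```

```bash
python3 place.py .002 .064 .0196 1
python3 - <<'E'
from h import *
i,p,d=snap('wrist','w9');P=pts(i,d);z=P[...,2];i_=cv2.resize(p,None,fx=.6,fy=.6,interpolation=cv2.INTER_AREA);cv2.imwrite('pics/w9s.png',i_)
E
```

```text
[0.4787 0.3174 0.0196]
t 38.45 total [ 0.    0.03 -6.02] [-0.01  0.01 -0.01] rows 1 : 0.000 0.026 -6.020 -0.005 0.008 -0.015
```

View pics/w9s.png

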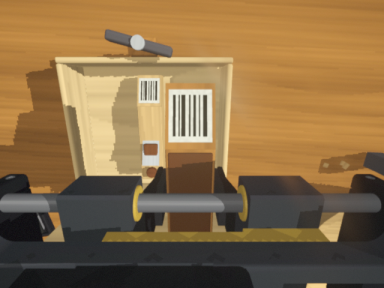

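The plane lies flat at (150,130) in the middle lane, and the strop is over its own lane. Lower it and release.

Emit:
play_rows(commands="0 .03 -.4 0 0 0;0 0 -.9 0 0 0;0 0 -.9 0 0 0;0 0 -.9 0 0 0;0 0 -.8 0 0 0;0 0 -.6 0 0 0;0 0 -.5 0 0 0;0 0 -.4 0 0 0;0 0 -.3 0 0 0;0 0 -.2 0 0 0;0 0 -.1 0 0 0;0 0 0 0 0 0;0 0 0 0 0 0")

```text
time_s: 39.8
tcp_pos: [0.4791, 0.319, 0.0206]
ee_rot: [[-0.999, -0.049, 0.002], [-0.049, 0.999, 0.002], [-0.002, 0.002, -1.0]]
wrist_force: [0.3, 0.1, -2.5]
gripper_width: 0.415
gripper_force: 30.0
```

Emit:
play_rows(commands="0 0 0 0 0 0;0 0 0 0 0 0;0 0 0 0 0 0;0 0 0 0 0 0;0 0 0 0 0 0;0 0 0 0 0 0;0 0 0 0 0 0", grip=52)

```text
time_s: 40.5
tcp_pos: [0.4788, 0.3187, 0.02]
ee_rot: [[-0.999, -0.049, 0.002], [-0.049, 0.999, 0.001], [-0.002, 0.001, -1.0]]
wrist_force: [-0.5, -0.1, 0.1]
gripper_width: 0.592
gripper_force: 0.0
```

Emit:
play_rows(commands="0 0 .4 0 0 0;0 0 .9 0 0 0;0 0 .9 0 0 0;0 0 .9 0 0 0;0 0 .9 0 0 0;0 0 .9 0 0 0;0 0 .9 0 0 0;0 0 .9 0 0 0;0 -.95 .5 0 0 0;0 -.95 0 0 0 0;0 -.95 0 0 0 0;0 -.95 0 0 0 0;0 -.95 0 0 0 0;0 -.95 0 0 0 0;0 -.95 0 0 0 0;0 -.95 0 0 0 0;0 -.95 0 0 0 0;0 -.95 0 0 0 0;0 -.95 0 0 0 0;0 -.95 0 0 0 0")

```text
time_s: 42.5
tcp_pos: [0.4785, -0.0245, 0.2371]
ee_rot: [[-0.999, -0.05, 0.003], [-0.05, 0.999, 0.001], [-0.003, 0.001, -1.0]]
wrist_force: [0.1, 0.3, 0.3]
gripper_width: 0.599
gripper_force: 0.0
```

Emit:
play_rows(commands=".4 -.95 0 0 0 -.2;.4 -.95 -.6 0 0 -.2;.4 -.6 -.8 0 0 -.2;.1 0 -.8 0 0 -.1;0 0 -.6 0 0 0;0 0 0 0 0 0;0 0 0 0 0 0;0 0 0 0 0 0", grip=87)

```text
time_s: 43.3
tcp_pos: [0.5188, -0.0982, 0.1538]
ee_rot: [[-0.998, 0.055, 0.005], [0.055, 0.998, 0.001], [-0.005, 0.001, -1.0]]
wrist_force: [0.1, 0.3, 0.1]
gripper_width: 1.002
gripper_force: 0.0
```

```bash
python3 pick.py sander .4916 -.1104
```

```text
sander label [ 0.492  -0.1106] lsz [31.8 39.3] lang 85.3 yaw -3.4 body c [ 512.2 -112.2] [36.  86.1] off [ 0.0203 -0.0004] exp 0.020499999999999997
t 43.35 total [ 0.08 -0.49 -4.71] [-0.01  0.03 -0.03] rows 1 : 0.083 -0.487 -4.708 -0.007 0.032 -0.032
```

Emit:
play_rows(commands=".08 -.49 -.6 -.01 .03 -.03;0 0 -.9 0 0 0;0 0 -.9 0 0 0;0 0 -.9 0 0 0;0 0 -.7 0 0 0;0 0 -.4 0 0 0;0 0 -.2 0 0 0;0 0 -.1 0 0 0;0 0 0 0 0 0;0 0 0 0 0 0")

```text
time_s: 44.35
tcp_pos: [0.521, -0.113, 0.012]
ee_rot: [[-0.998, 0.06, -0.001], [0.06, 0.998, -0.0], [0.001, -0.0, -1.0]]
wrist_force: [-0.1, 0.4, 0.1]
gripper_width: 0.999
gripper_force: 0.0
```

Emit:
play_rows(commands="0 0 0 0 0 0;0 0 0 0 0 0;0 0 0 0 0 0;0 0 0 0 0 0;0 0 0 0 0 0;0 0 0 0 0 0;0 0 0 0 0 0;0 0 0 0 0 0;0 0 0 0 0 0;0 0 0 0 0 0;0 0 0 0 0 0;0 0 0 0 0 0", grip=20)

```text
time_s: 45.55
tcp_pos: [0.5202, -0.113, 0.011]
ee_rot: [[-0.998, 0.06, -0.003], [0.06, 0.998, -0.0], [0.003, -0.001, -1.0]]
wrist_force: [0.1, 0.2, -0.4]
gripper_width: 0.408
gripper_force: 30.0
```

```bash
python3 place.py .002 -.064 .2 12
```

```text
[0.4847 0.1896 0.2   ]
t 45.55 total [-1.19 10.09  6.3 ] [ 0.   -0.02  0.71] rows 12 : -0.099 0.840 0.525 0.000 -0.002 0.059
```

Emit:
play_rows(commands="0 0 .5 0 0 0;0 0 1 0 0 0;0 0 1 0 0 0;0 0 1 0 0 0;-.15 .6 1 0 0 .08;-.15 .95 1 0 0 .08;-.15 .95 .8 0 0 .08;-.15 .95 0 0 0 .08;-.15 .95 0 0 0 .08;-.15 .95 0 0 0 .08;-.15 .95 0 0 0 .08;-.14 .95 0 0 0 .08;0 .95 0 0 0 .07;0 .95 0 0 0 0;0 .94 0 0 0 0;0 0 0 0 0 0;0 0 0 0 0 0")

```text
time_s: 47.25
tcp_pos: [0.484, 0.1897, 0.1996]
ee_rot: [[-0.999, -0.047, -0.004], [-0.047, 0.999, -0.002], [0.004, -0.001, -1.0]]
wrist_force: [-0.2, -0.6, -0.8]
gripper_width: 0.413
gripper_force: 30.0
```

```bash
python3 place.py .002 -.064 .019 1
```

```text
[0.4847 0.1896 0.019 ]
t 47.25 total [ 0.02 -0.01 -6.02] [ 0.01 -0.03 -0.01] rows 1 : 0.022 -0.006 -6.019 0.010 -0.027 -0.008
```

Emit:
play_rows(commands=".02 0 -.4 .01 -.03 0;0 0 -.9 0 0 0;0 0 -.9 0 0 0;0 0 -.9 0 0 0;0 0 -.8 0 0 0;0 0 -.6 0 0 0;0 0 -.5 0 0 0;0 0 -.4 0 0 0;0 0 -.3 0 0 0;0 0 -.2 0 0 0;0 0 -.1 0 0 0;0 0 0 0 0 0;0 0 0 0 0 0")

```text
time_s: 48.55
tcp_pos: [0.4855, 0.1899, 0.0205]
ee_rot: [[-0.999, -0.047, 0.003], [-0.047, 0.999, 0.001], [-0.003, 0.001, -1.0]]
wrist_force: [-0.5, 0.2, -0.4]
gripper_width: 0.41
gripper_force: 30.0
```

Emit:
play_rows(commands="0 0 0 0 0 0;0 0 0 0 0 0;0 0 0 0 0 0;0 0 0 0 0 0;0 0 0 0 0 0;0 0 0 0 0 0;0 0 0 0 0 0", grip=52)

```text
time_s: 49.25
tcp_pos: [0.4851, 0.1897, 0.02]
ee_rot: [[-0.999, -0.046, 0.002], [-0.046, 0.999, 0.001], [-0.002, 0.001, -1.0]]
wrist_force: [-0.4, -0.1, 0.1]
gripper_width: 0.599
gripper_force: 0.0
```

Emit:
play_rows(commands="0 0 .4 0 0 0;0 0 .9 0 0 0;0 0 .9 0 0 0;0 0 .9 0 0 0;0 0 .9 0 0 0;0 0 .9 0 0 0;0 0 .9 0 0 0;-.3 0 .9 0 0 0;-.3 0 .9 0 0 0;-.3 0 .9 0 0 0;-.3 0 .9 0 0 0;-.3 0 .9 0 0 0;-.3 0 .9 0 0 0;0 0 0 0 0 0;0 0 0 0 0 0")

```text
time_s: 50.75
tcp_pos: [0.4307, 0.1896, 0.357]
ee_rot: [[-0.999, -0.047, 0.003], [-0.047, 0.999, 0.003], [-0.003, 0.003, -1.0]]
wrist_force: [0.5, -0.6, -0.1]
gripper_width: 0.6
gripper_force: 0.0
```

Run:
```python
from h import *
s=r.sense();print(s['tcp_pos'],np.round(s['joints'],1))
i,p,d=snap('wrist','w10');i2,p2,d2=snap('scene','s10')
cv2.imwrite('pics/w10s.png',np.vstack([cv2.resize(p,None,fx=.6,fy=.6),cv2.resize(p2,None,fx=.6,fy=.6)]))
P=pts(i,d).reshape(-1,3);C=np.array([.4797,.2534])
for n,cy in(('plane',0),('strop',.064),('sander',-.064)):
    y=np.array([-.046,.999]);e=P[:,:2]-C;m=(abs(e@y-cy)<.016)&(abs(e@[.999,.046])<.06)&(d.ravel()>.05)&(P[:,2]<.08);print(n,m.sum(),np.round(np.percentile(P[m,2],[5,50,95]),3))
P=pts(i2,d2).reshape(-1,3);L=P[(P[:,2]>.1)&(P[:,2]<.3)&(P[:,0]>.55)&(P[:,0]<.63)&(P[:,1]>.15)&(P[:,1]<.36)]
A=np.c_[L[:,1:],np.ones(len(L))];c=np.linalg.lstsq(A,L[:,0],rcond=None)[0];print('lid outer x=',np.round(c,4),'at z .0705/.29, y=.25:',c@[.25,.0705,1],c@[.25,.29,1],L.max(0))
```

```text
[0.43070032 0.1896057  0.35704229] [  43.6    2.4   -5.9    0.   -81.4 -130.9]
plane 1868 [0.045 0.049 0.059]
strop 1808 [0.035 0.044 0.046]
sander 1660 [0.008 0.036 0.041]
lid outer x= [-0.0466 -0.0526  0.6157] at z .0705/.29, y=.25: 0.6004038085108518 0.5888637533662519 [0.60618015 0.35999075 0.29431756]
```

View pics/w10s.png

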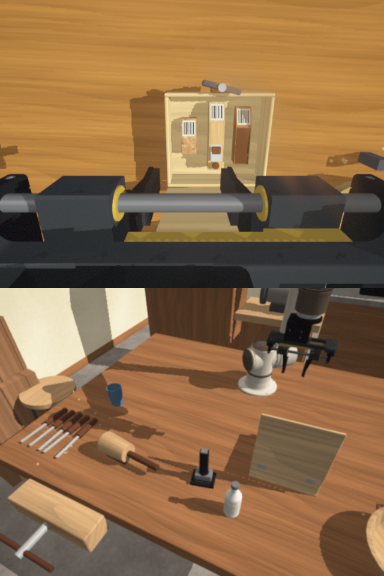

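The wrist view shows all three tools flat in the case, and the scene view shows the scanner standing and the lid still upright. The turnbutton's +y end leans about 0.22 rad toward the lid edge. I'll nudge it back clear first so the lid can't strike it.

```bash
python3 place.py -.085 .030 .12 10
python3 - <<'E'
from place import *
i,p,d=snap('top','top11')
hsv=p[280:325,135:200];m=(hsv.max(2)<110).astype(np.uint8);n,l,s,c=cv2.connectedComponentsWithStats(m)
for j in range(1,n):
    if s[j,4]>25:
        q=np.argwhere(l==j)[:,::-1]+[135,280];w=ray(i,q,.097)[:,:2];print(s[j,4],cv2.minAreaRect((w*1000).astype(np.float32)))
P=pts(*[cams.camera_info('wrist')],d) if 0 else None
E
```

```text
[0.3934 0.2794 0.12  ]
t 50.85 total [-1.24  3.   -7.84] [-0.  0.  0.] rows 10 : -0.124 0.300 -0.784 -0.000 0.000 0.000
952 ((402.8456115722656, 249.84945678710938), (59.21666717529297, 170.25430297851562), 7.461208343505859)
28 ((362.20001220703125, 273.20330810546875), (7.732903480529785, 26.102521896362305), 0.05216696485877037)
45 ((354.1390075683594, 227.22586059570312), (31.704776763916016, 9.961668014526367), 76.22067260742188)
```

Emit:
play_rows(commands="-.12 .3 -.8 0 0 0;-.12 .3 -.8 0 0 0;-.12 .3 -.8 0 0 0;-.12 .3 -.8 0 0 0;-.12 .3 -.8 0 0 0;-.12 .3 -.8 0 0 0;-.12 .3 -.8 0 0 0;-.12 .3 -.8 0 0 0;-.12 .3 -.8 0 0 0;-.16 .3 -.64 0 0 0;0 0 -.4 0 0 0;0 0 -.3 0 0 0;0 0 -.3 0 0 0;0 0 0 0 0 0;0 0 0 0 0 0", grip=0)

```text
time_s: 52.4
tcp_pos: [0.3942, 0.2797, 0.091]
ee_rot: [[-0.999, -0.046, 0.002], [-0.046, 0.999, 0.001], [-0.002, 0.001, -1.0]]
wrist_force: [-0.8, 0.7, 0.6]
gripper_width: 0.006
gripper_force: 0.0
```

Emit:
play_rows(commands="-.1 0 0 0 0 0;-.1 0 0 0 0 0;-.1 0 0 0 0 0;-.1 0 0 0 0 0;-.1 0 0 0 0 0;-.1 0 0 0 0 0;-.1 0 0 0 0 0;0 0 0 0 0 0;0 0 0 0 0 0")

```text
time_s: 53.3
tcp_pos: [0.3737, 0.2804, 0.0913]
ee_rot: [[-0.999, -0.047, 0.004], [-0.047, 0.999, 0.002], [-0.004, 0.002, -1.0]]
wrist_force: [4.6, 1.1, 0.4]
gripper_width: 0.0
gripper_force: 2.3
```

```bash
cat > tb.py <<'E'
from place import *
i,p,d=snap('wrist','wtb');P=pts(i,d).reshape(-1,3);e=P[:,:2]-C
Q=np.c_[e@X,e@Y][(P[:,2]>.088)&(P[:,2]<.104)&(d.ravel()>.03)]
Q=Q[(abs(Q[:,0]+.1225)<.05)&(abs(Q[:,1])<.05)]
if len(Q)>10:print(len(Q),cv2.minAreaRect((Q*1000).astype(np.float32)),Q.mean(0))
s=r.sense();e=s['tcp_pos'][:2]-C;print('tcp case',e@X,e@Y,s['tcp_pos'][2],s['wrist_force'])
E
python3 tb.py
```

```text
4817 ((-122.17691802978516, 0.28446197509765625), (79.52041625976562, 16.026203155517578), 89.61505126953125) [-0.12300114  0.00254485]
tcp case -0.10467016127188476 0.03184653487161256 0.09125532986194021 [ 4.94182182  0.78150258 -0.24626335]
```

Emit:
play_rows(commands=".3 0 0 0 0 0;0 0 .7 0 0 0;0 0 1 0 0 0;0 0 1 0 0 0;0 0 1 0 0 0;0 0 1 0 0 0;0 0 1 0 0 0;0 0 1 0 0 0;0 0 1 0 0 0;0 0 1 0 0 0;0 0 1 0 0 0;.6 -.06 .8 0 0 0;.9 -.06 0 0 0 0;.9 -.06 0 0 0 0;.9 -.06 0 0 0 0;.9 -.06 0 0 0 0;.9 -.06 0 0 0 0;.9 -.06 0 0 0 0;.9 -.06 0 0 0 0;.9 -.06 0 0 0 0")

```text
time_s: 55.35
tcp_pos: [0.6163, 0.2627, 0.4043]
ee_rot: [[-0.999, -0.046, -0.003], [-0.046, 0.999, -0.001], [0.003, -0.001, -1.0]]
wrist_force: [-0.3, 0.9, 0.4]
gripper_width: 0.002
gripper_force: 0.0
```

```bash
python3 place.py .158 0 .25 4
python3 - <<'E'
from place import *
t=np.linspace(1.52,0,20);r_=.185
x=.1105-r_*np.cos(t)+.008*np.sin(t)+.0095;z=.0705+r_*np.sin(t)+.008*np.cos(t)
print(np.round(np.c_[t,x,z],3).tolist())
w=np.c_[np.outer(x,X),z];print(np.round(np.diff(w,axis=0)/.03,2).tolist());print(w[0])
E
```

```text
[0.6375 0.2607 0.25  ]
t 55.35 total [ 0.71 -0.07 -5.14] [ 0.01 -0.02 -0.  ] rows 4 : 0.177 -0.017 -1.286 0.002 -0.005 -0.000
[[1.52, 0.119, 0.256], [1.44, 0.104, 0.255], [1.36, 0.089, 0.253], [1.28, 0.075, 0.25], [1.2, 0.06, 0.246], [1.12, 0.047, 0.241], [1.04, 0.033, 0.234], [0.96, 0.02, 0.227], [0.88, 0.008, 0.218], [0.8, -0.003, 0.209], [0.72, -0.014, 0.199], [0.64, -0.024, 0.187], [0.56, -0.032, 0.176], [0.48, -0.04, 0.163], [0.4, -0.047, 0.15], [0.32, -0.053, 0.136], [0.24, -0.058, 0.122], [0.16, -0.061, 0.108], [0.08, -0.064, 0.093], [0.0, -0.065, 0.078]]
[[-0.49, -0.02, -0.02], [-0.49, -0.02, -0.06], [-0.48, -0.02, -0.1], [-0.47, -0.02, -0.14], [-0.46, -0.02, -0.18], [-0.44, -0.02, -0.21], [-0.43, -0.02, -0.25], [-0.4, -0.02, -0.28], [-0.38, -0.02, -0.31], [-0.35, -0.02, -0.34], [-0.33, -0.02, -0.37], [-0.3, -0.01, -0.4], [-0.26, -0.01, -0.42], [-0.23, -0.01, -0.44], [-0.19, -0.01, -0.45], [-0.16, -0.01, -0.47], [-0.12, -0.01, -0.48], [-0.08, -0.0, -0.49], [-0.04, -0.0, -0.49]]
[0.11846957 0.00548327 0.25566757]
```

Emit:
play_rows(commands=".71 -.07 0 0 -.02 0;0 0 -.8 0 0 0;0 0 -.9 0 0 0;0 0 -.9 0 0 0;0 0 -.9 0 0 0;0 0 -.9 0 0 0;0 0 -.57 0 0 0;0 0 0 0 0 0;-.5 0 0 0 0 0;-.4 0 0 0 0 0;-.4 0 0 0 0 0;0 0 0 0 0 0")

```text
time_s: 56.55
tcp_pos: [0.5975, 0.2613, 0.2582]
ee_rot: [[-0.999, -0.047, 0.005], [-0.047, 0.999, 0.001], [-0.005, 0.001, -1.0]]
wrist_force: [0.9, -0.3, 0.3]
gripper_width: 0.005
gripper_force: 0.0
```

Emit:
play_rows(commands="-.49 -.02 -.02 0 0 0;-.49 -.02 -.06 0 0 0;-.48 -.02 -.1 0 0 0;-.47 -.02 -.14 0 0 0;-.46 -.02 -.18 0 0 0;-.44 -.02 -.21 0 0 0;0 0 0 0 0 0")

```text
time_s: 57.25
tcp_pos: [0.5126, 0.2575, 0.2357]
ee_rot: [[-0.999, -0.047, 0.004], [-0.047, 0.999, 0.0], [-0.004, 0.0, -1.0]]
wrist_force: [-0.5, 0.2, 0.1]
gripper_width: 0.003
gripper_force: 0.0
```

Run:
```python
from place import *
s=r.sense();e=s['tcp_pos'][:2]-C;print('tcp case',e@X,e@Y,s['tcp_pos'][2],s['wrist_force'])
i,p,d=snap('scene','s12');cv2.imwrite('pics/s12c.png',p[140:400,320:620])
```

```text
tcp case 0.033076144010667045 0.0025948312604255107 0.23569071598904115 [-0.48423414  0.15461515  0.06928831]
```

View pics/s12c.png

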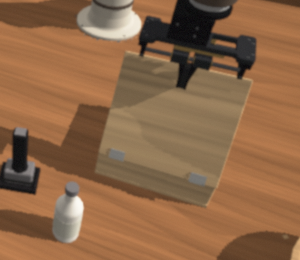

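The lid is tilting over under the fingertips. Continue the arc and press it shut.

Emit:
play_rows(commands="-.43 -.02 -.25 0 0 0;-.4 -.02 -.28 0 0 0;-.38 -.02 -.31 0 0 0;-.35 -.02 -.34 0 0 0;-.33 -.02 -.37 0 0 0;-.3 -.01 -.4 0 0 0;-.26 -.01 -.42 0 0 0;-.23 -.01 -.44 0 0 0;-.19 -.01 -.45 0 0 0;-.16 -.01 -.47 0 0 0;-.12 -.01 -.48 0 0 0;-.08 0 -.49 0 0 0;0 0 0 0 0 0;0 0 0 0 0 0")

```text
time_s: 58.7
tcp_pos: [0.4174, 0.2535, 0.0949]
ee_rot: [[-0.999, -0.047, 0.005], [-0.047, 0.999, 0.001], [-0.005, 0.001, -1.0]]
wrist_force: [-0.8, -0.2, 0.5]
gripper_width: 0.003
gripper_force: 0.0
```

Emit:
play_rows(commands="0 0 -.2 0 0 0;0 0 -.2 0 0 0;0 0 -.1 0 0 0;0 0 0 0 0 0;0 0 0 0 0 0")

```text
time_s: 59.2
tcp_pos: [0.4162, 0.2528, 0.0793]
ee_rot: [[-0.999, -0.046, 0.004], [-0.046, 0.999, 0.0], [-0.004, 0.0, -1.0]]
wrist_force: [-0.9, 0.0, -0.1]
gripper_width: 0.004
gripper_force: 0.0
```

Emit:
play_rows(commands="0 0 -.05 0 0 0;0 0 -.05 0 0 0;0 0 0 0 0 0;0 0 0 0 0 0;0 0 0 0 0 0")

```text
time_s: 59.7
tcp_pos: [0.4164, 0.2529, 0.0787]
ee_rot: [[-0.999, -0.047, 0.005], [-0.047, 0.999, 0.001], [-0.005, 0.0, -1.0]]
wrist_force: [-4.9, -1.6, 15.6]
gripper_width: 0.006
gripper_force: 7.9
```

```bash
cat > lid.py <<'E'
from place import *
s=r.sense();print(s['tcp_pos'],s['wrist_force'])
for n in('top','wrist','scene'):
    i,p,d=snap(n,'lid_'+n);P=pts(i,d).reshape(-1,3);e=P[:,:2]-C;a=e@X;b=e@Y
    for lo,hi in((-.105,-.06),(-.03,.03),(.06,.1)):
        m=(a>lo)&(a<hi)&(abs(b)<.1)&(abs(b)>.06)&(d.ravel()>.03)&(P[:,2]<.2);print(n,lo,m.sum(),np.round(np.percentile(P[m,2],[10,50,90]),4) if m.sum()>20 else '')
E
python3 lid.py
```

```text
[0.41643955 0.25294386 0.07872867] [-4.93296561 -1.59455399 15.63669108]
top -0.105 425 [0.0749 0.1857 0.1938]
top -0.03 607 [0.0733 0.0781 0.0831]
top 0.06 456 [0.0739 0.0785 0.0837]
wrist -0.105 29605 [0.0783 0.1524 0.1668]
wrist -0.03 2960 [0.0781 0.0788 0.0795]
wrist 0.06 40 [0.0779 0.0785 0.0791]
scene -0.105 840 [0.0777 0.0804 0.1924]
scene -0.03 1003 [0.0775 0.0796 0.1858]
scene 0.06 555 [0.0774 0.0792 0.0811]
```

The lid is fully shut (top at 78.5 mm, 15 N pressing). Now lift and go to the front side of the turnbutton's +y end.

Run:
```python
from place import *
def fc(f,hy=.015,rho=.028):
    u=np.array([np.sin(f),np.cos(f)]);m=np.array([np.cos(f),-np.sin(f)])
    return np.array([-.1222,.0003])+rho*u-m*(.006+.0095*abs(np.cos(f))+hy*abs(np.sin(f)))
f=np.linspace(0,1.5,13);c=np.array([fc(t) for t in f]);w=C+np.outer(c[:,0],X)+np.outer(c[:,1],Y)
print(np.round(c,4).tolist());print(np.round(np.diff(w,axis=0)/.03,2).tolist());print('start',w[0],'pre',w[0]-X*.02)
p=np.r_[w[0]-X*.02,.0865];mv(p,grasp(yaw),1)
```

```text
[[-0.1377, 0.0283], [-0.1359, 0.0302], [-0.1336, 0.0321], [-0.1309, 0.0338], [-0.1277, 0.0352], [-0.124, 0.0362], [-0.1201, 0.0366], [-0.1158, 0.0364], [-0.1115, 0.0354], [-0.1071, 0.0337], [-0.103, 0.0312], [-0.0991, 0.0279], [-0.0958, 0.0239]]
[[0.06, 0.07], [0.07, 0.07], [0.09, 0.06], [0.1, 0.05], [0.12, 0.04], [0.13, 0.02], [0.14, -0.0], [0.15, -0.02], [0.15, -0.05], [0.14, -0.08], [0.13, -0.1], [0.12, -0.13]]
start [0.34083881 0.27530321] pre [0.3208602  0.27437852]
t 59.85 total [-3.19  0.71  0.26] [-0.    0.04 -0.01] rows 1 : -3.187 0.714 0.258 -0.004 0.037 -0.008
```

Emit:
play_rows(commands="0 0 .3 0 0 0;0 0 .7 0 0 0;0 0 .7 0 0 0;0 0 .5 0 0 0;0 0 0 0 0 0")

```text
time_s: 60.35
tcp_pos: [0.4175, 0.254, 0.1446]
ee_rot: [[-0.999, -0.047, 0.008], [-0.047, 0.999, 0.004], [-0.009, 0.004, -1.0]]
wrist_force: [0.3, 0.3, -0.5]
gripper_width: 0.009
gripper_force: 0.0
```

Emit:
play_rows(commands="-.8 .18 0 0 .04 0;-.8 .18 0 0 0 0;-.8 .18 0 0 0 0;-.8 .17 0 0 0 0;0 0 -.6 0 0 0;0 0 -.6 0 0 0;0 0 -.5 0 0 0;0 0 -.22 0 0 0;0 0 0 0 0 0;0 0 0 0 0 0")

```text
time_s: 61.35
tcp_pos: [0.3206, 0.2744, 0.0849]
ee_rot: [[-0.999, -0.046, -0.001], [-0.046, 0.999, 0.001], [0.001, 0.001, -1.0]]
wrist_force: [0.3, 0.4, 0.3]
gripper_width: 0.003
gripper_force: 0.0
```

```bash
python3 tb.py
```

```text
649 ((-143.4873504638672, 26.146942138671875), (18.200666427612305, 53.609458923339844), 89.5306396484375) [-0.15968403  0.02627663]
tcp case -0.15781951353300303 0.02856484795428502 0.08526254155165194 [ 0.63468758 -0.28071705 -0.64347553]
```

Emit:
play_rows(commands=".33 .015 .05 0 0 0;.33 .015 0 0 0 0;.06 .07 0 0 0 0;.07 .07 0 0 0 0;.09 .06 0 0 0 0;.1 .05 0 0 0 0;.12 .04 0 0 0 0;.13 .02 0 0 0 0;.14 0 0 0 0 0;.15 -.02 0 0 0 0;.15 -.05 0 0 0 0;.14 -.08 0 0 0 0;0 0 0 0 0 0;0 0 0 0 0 0")

```text
time_s: 62.8
tcp_pos: [0.3753, 0.2801, 0.0866]
ee_rot: [[-0.999, -0.046, -0.0], [-0.046, 0.999, 0.001], [0.0, 0.001, -1.0]]
wrist_force: [0.1, 0.1, -0.3]
gripper_width: 0.009
gripper_force: 0.0
```

```bash
python3 tb.py
python3 - <<'E'
from place import *
i,p,d=snap('wrist','w13')
cv2.imwrite('pics/w13s.png',cv2.resize(p,None,fx=.6,fy=.6))
E
```

```text
3903 ((-127.7759780883789, 2.5069961547851562), (71.77762603759766, 28.781225204467773), 47.87626647949219) [-0.13220197  0.00017217]
tcp case -0.10325654982327956 0.03142882761612939 0.08651098138621112 [ 0.29798264 -0.64517433 -0.6419182 ]
```

View pics/w13s.png

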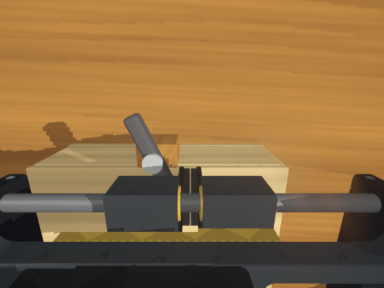

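The bar is swinging: its free end is at (135,120) with the pivot at (152,162), so about 1.15 rad. Continue, then measure.

Emit:
play_rows(commands=".13 -.1 0 0 0 0;.12 -.13 0 0 0 0;.05 -.15 0 0 0 0;0 0 0 0 0 0;0 0 0 0 0 0")

```text
time_s: 63.4
tcp_pos: [0.3839, 0.2682, 0.0864]
ee_rot: [[-0.999, -0.046, -0.001], [-0.046, 0.999, 0.0], [0.001, 0.0, -1.0]]
wrist_force: [-0.0, -0.5, -0.4]
gripper_width: 0.005
gripper_force: 0.0
```

```bash
cat > tb2.py <<'E'
from place import *
i,p,d=snap('wrist','wtb');P=pts(i,d).reshape(-1,3);e=P[:,:2]-C
Q=np.c_[e@X,e@Y]-[-.1222,.0003];Q=Q[(abs(P[:,2]-.097)<.003)&(d.ravel()>.03)]
rr=np.hypot(*Q.T);m=(rr>.010)&(rr<.046)&(Q[:,0]<.005);Q=Q[m]
b=cv2.minAreaRect((Q*1000).astype(np.float32));l=cv2.fitLine((Q*1000).astype(np.float32),cv2.DIST_L2,0,.01,.01).ravel()
print(len(Q),b,'line',l,'phi',np.arctan(l[0]/l[1])%np.pi, 'mean dir phi',np.arctan2(-Q[:,0].mean(),-Q[:,1].mean()))
s=r.sense();e=s['tcp_pos'][:2]-C;print('tcp case',e@X,e@Y,s['tcp_pos'][2],s['wrist_force'])
E
python3 tb2.py
```

```text
1759 ((-24.178688049316406, -1.5245132446289062), (31.345836639404297, 12.106728553771973), 2.741393804550171) line [  0.9987624    0.04973562 -24.802378    -1.252494  ] phi 1.5210402 mean dir phi 1.5203402394406549
tcp case -0.09510529729574344 0.019276544193662273 0.08634322373011095 [ 0.60671637 -0.33663253  0.30338026]
```

Emit:
play_rows(commands="0 -.025 0 0 0 0;0 -.025 0 0 0 0;0 0 0 0 0 0;0 0 0 0 0 0")

```text
time_s: 63.85
tcp_pos: [0.3839, 0.2674, 0.0864]
ee_rot: [[-0.999, -0.047, -0.001], [-0.047, 0.999, 0.001], [0.001, 0.001, -1.0]]
wrist_force: [0.9, 0.2, -0.7]
gripper_width: 0.007
gripper_force: 0.5
```

```bash
python3 tb2.py
```

```text
1746 ((-24.04654312133789, -1.1173667907714844), (31.381248474121094, 12.052103042602539), 1.968049168586731) line [  0.9994399    0.03346398 -24.700487    -0.8733543 ] phi 1.5373261 mean dir phi 1.53545327284549
tcp case -0.0950499488978409 0.01840263116093338 0.08643689486499145 [ 0.29185397  1.41714224 -1.55435913]
```

Slightly more, then back off (+y first), lift and inspect.

Emit:
play_rows(commands="0 -.04 0 0 0 0;0 0 0 0 0 0;0 0 0 0 0 0;0 .2 0 0 0 0;0 .3 0 0 0 0;0 .2 .5 0 0 0;0 0 .9 0 0 0;0 0 .9 0 0 0;-.3 0 .9 0 0 0;-.3 0 .9 0 0 0;-.3 .3 .9 0 0 0;0 .5 .9 0 0 0;0 .5 .9 0 0 0;0 0 0 0 0 0;0 0 0 0 0 0")

```text
time_s: 65.4
tcp_pos: [0.3562, 0.3262, 0.2901]
ee_rot: [[-0.999, -0.047, -0.002], [-0.047, 0.999, 0.001], [0.002, 0.001, -1.0]]
wrist_force: [-0.5, -0.8, -0.4]
gripper_width: 0.004
gripper_force: 0.0
```

```bash
python3 tb2.py; python3 lid.py
python3 - <<'E'
from h import *
a=cv2.imread('pics/wtb.png');b=cv2.imread('pics/lid_top.png');c=cv2.imread('pics/lid_scene.png')
cv2.imwrite('pics/fin.png',np.vstack([np.hstack([cv2.resize(a,(400,300)),cv2.resize(c,(400,300))]),cv2.resize(b[130:320,80:560],(800,300))]))
E
```

```text
330 ((-24.141395568847656, -0.16046762466430664), (30.378244400024414, 12.417481422424316), 0.13594962656497955) line [ 9.9999928e-01  1.1768877e-03 -2.4586588e+01  1.6661222e-01] phi 1.5696195 mean dir phi 1.5775727723621176
tcp case -0.12019754241419543 0.07776277309897685 0.28929170722281355 [-0.4819421  -0.16153054 -0.38967985]
[0.35603566 0.32552231 0.28929171] [-0.4819421  -0.16153054 -0.38967985]
top -0.105 459 [0.0736 0.0781 0.0834]
top -0.03 684 [0.073  0.078  0.0825]
top 0.06 458 [0.0737 0.078  0.0832]
wrist -0.105 2647 [0.0779 0.0789 0.0798]
wrist -0.03 592 [0.078  0.0789 0.0799]
wrist 0.06 212 [0.0784 0.0799 0.0814]
scene -0.105 461 [0.0772 0.0789 0.0807]
scene -0.03 731 [0.0771 0.079  0.0807]
scene 0.06 554 [0.0775 0.0791 0.081 ]
```

View pics/fin.png

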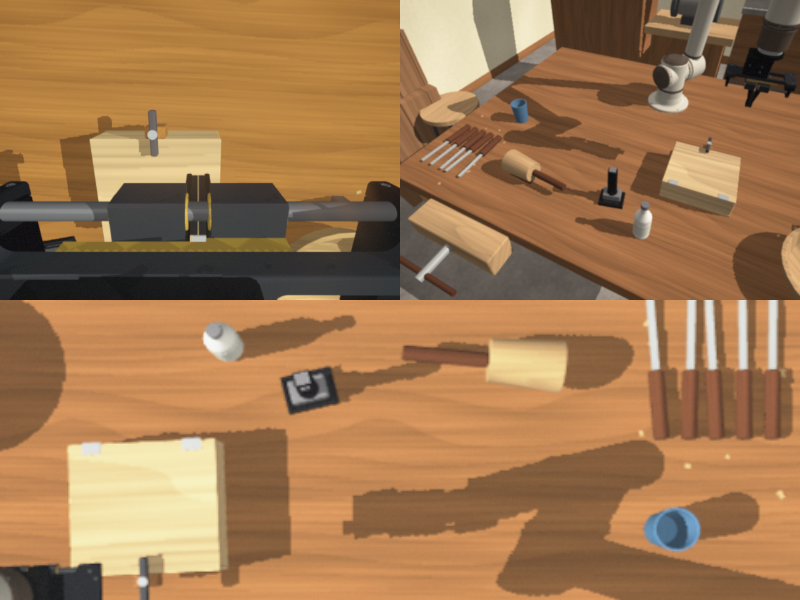

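The lid is flat and shut, and the turnbutton is square over it (1.57 rad, at (152,133) in the wrist view). The scanner is docked, the bystanders haven't moved, and the robot is clear.

```bash
python3 -c "
from station import r
print(r.finish_job())"
```

```text
the job is handed in; nothing more can be done
None
```

Job handed in: I held the scanner over the plane, strop and sander labels in that order (no read confirmation is available), docked it, laid the three tools flat in the case, shut the lid and turned the turnbutton square over it, in about 65 s.

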